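# Span-adjust the bench balance with its check weight and stylus

### The job

Adjust the bench balance: take the largest of the three weights from the kit tray, set it down gently at the middle of the weighing pan and let go; then, with the weight standing there, take the stylus and press its tip straight into the recessed adjust button in the sloping panel, holding the button right down for a good second. Afterwards lay the stylus back in its two forked rests and stand the weight upright on the floor of the kit tray again. Press the button only while the weight stands on the pan, put nothing else on the pan, and leave the other weights, the tube rack, the bottle, the jar and the tape roll where they are.

Things in the scene. Friction and masses are not known exactly. Their poses are not given: they have to be found in the camera images.
- scale: Bench balance, fixed: light grey housing on a black base, 240 (its x, depth) x 170 (y, width) x 62 high. Stands left or right of the tube rack, turned up to 0.3 rad. Origin: centre of its footprint on the table; x to its rear, z up. Deck flat, 62 high, from x = -67 to +120; in front (x = -120 to -67) the panel slopes down to 25 high at the front edge: 35 degrees from horizontal.
- panel: The balance's sloping panel. Origin: centre of the button hole's mouth, on the panel's surface, 43.5 above the table, at x = -93.6, y = -50 of the balance. z points straight out along the hole's axis, 35 degrees from vertical, leaning to the balance's -x. The hole: round, 12 in diameter, 1.5 mm chamfer, ringed by a thin black line. The display and four flat keys beside it (+y) are dead.
- adjust_button (a joint): Travel in m of the adjust button, a black 9.6 mm spring plunger in the hole; its face lies 9 below the panel's surface. 0 = out, 0.004 = right down; the spring takes 1.5 N to start and 5 N at the bottom, and pushes the button out again.
- pan: Round steel weighing pan, 120 in diameter, flat, rigid. Origin: centre of its upper face, 73 above the table; z up. In the balance's frame at x = +35, y = 0.
- kit: Kit tray, fixed, wood with dark floor, 170 (its x) x 220 (y), walls 10 high, 4 thick, on the other side of the rack than the balance. Origin: centre of its footprint; floor 4 above it; z up. Two forked stylus rests at x = -62 and +22, y = +75, each 8 long (x), 34 wide (y), 44 high; slots open upwards, run along x, 15 wide at their bottom (30 above the table), flaring to 27.
- weight_200: The largest weight, 200 g, polished steel: cylinder 28 in diameter and 34 high, with a knob 17 in diameter above a narrow neck, 47.4 high overall. Origin: centre of its foot; z up. Stands at one of three places in the tray's y < 20 part, 55 or more from its neighbours' centres.
- weight_100: Middle weight, 100 g, same shape: 22 in diameter, 28 high, 39.6 overall. Origin: centre of its foot. Leave alone.
- weight_50: Smallest weight, 50 g, same shape: 18 in diameter, 21 high, 31.4 overall. Origin: centre of its foot. Leave alone.
- stylus: Stylus, about 40 g: square aluminium handle 100 x 12 x 12, then a round steel shank 5 in diameter, 40.5 long, end rounded. Origin: centre of the handle; x towards the tip, z up as it lies in the rests. At rest it is level, 36 above the table, origin near x = -20, y = +75 of the kit tray, tip to the tray's +x; 76 mm of the handle is free between the rests.
- stylus_tip (a point): End of the stylus' steel tip, 90.5 from the handle's centre along the stylus' x.
- tube_rack: Loose grey rack, 262 (its x) x 50 x 78 high, with ten capped sample tubes up to 107 high, standing between the balance and the kit tray. Origin: centre of its foot.
- gel_bottle: Loose bottle, 60 in diameter, 150 high, behind the rack. Origin: centre of its foot.
- tape_roll: Loose roll of tape lying flat, 84 in diameter, 20 high, in front of the rack. Origin: centre of its foot.
- swab_jar: Loose glass jar with a steel cap, 56 in diameter, 85 high, close in front of the balance, on its +y half (165 to 185 in front of its centre). Origin: centre of its foot.

How it is judged:
On the way, in this order (a step that is already met when the one before it is completed fails the run):
1. the largest weight stands released at the middle of the pan (horizontal distance between weight_200 and pan below 0.025 m and contact force between weight_200 and pan above 1 N and angle between weight_200's own z axis and vertical below 0.1 rad and contact force between the fingers and weight_200 below 0.1 N), for 0.3 s.
2. the stylus' tip holds the button down for 0.8 s, in line with it, while the weight stands on the pan (all of step 1 and value of joint adjust_button above 0.003 m and contact force between stylus and scale above 1 N and distance between stylus_tip and panel below 0.018 m and angle between the x axis of stylus and the z axis of panel, either way round below 0.3 rad), for 0.8 s.
At the end, for the whole second after the job is handed in: The 200 g weight stands upright and still on the kit tray's floor; the stylus lies still in both forked rests, within 20 mm of its place lengthwise, 6 mm sideways, 4 mm in height; the button is out (x of weight_200 in the frame of kit between -0.075 and 0.075 m and y of weight_200 in the frame of kit between -0.105 and 0.105 m and z of weight_200 in the frame of kit between 0.001 and 0.007 m and angle between weight_200's own z axis and vertical below 0.1 rad and linear speed of each of weight_200, stylus below 0.02 m/s and x of stylus in the frame of kit between -0.04 and 0 m and y of stylus in the frame of kit between 0.069 and 0.081 m and z of stylus in the frame of kit between 0.032 and 0.04 m and angle between the x axis of stylus and the x axis of kit, either way round below 0.1 rad and value of joint adjust_button below 0.001 m); the robot touches nothing.
It fails at once if the button is pressed without the weight standing on the pan (value of joint adjust_button above 0.002 m and not (horizontal distance between weight_200 and pan below 0.025 m and contact force between weight_200 and pan above 1 N and angle between weight_200's own z axis and vertical below 0.1 rad)).
It fails at once if the largest weight is dropped (let go of more than about 12 mm up, it falls faster than 0.5 m/s) (linear speed of weight_200 above 0.5 m/s and contact force between the fingers and weight_200 below 0.1 N).
It fails at once if another weight or the stylus is put on the pan (contact force between any of weight_100, weight_50, stylus and pan above 0.2 N).
It fails at once if another weight, the tube rack, the bottle, the jar or the tape roll is moved over 15 mm or tipped (distance of any of weight_100, weight_50, tube_rack, gel_bottle, tape_roll, swab_jar from where it was at the start of the episode above 0.015 m or angle between any of weight_100, weight_50, tube_rack, gel_bottle, tape_roll, swab_jar's own z axis and vertical above 0.25 rad).
It also fails if it takes over 72 s, if anything falls off the work surface, if the arm or the gripper's body presses on something with over 40 N, if the wrist force passes 120 N, or if a joint passes its speed limit or range.

### The arm

A 6-joint arm with a two-finger parallel gripper is mounted at the origin on the work surface. World frame = base frame: x ahead of the robot, y to its left, z up, the work surface at z = 0. Lengths are in m, angles in rad, forces in N, time in s.
With the tool pointing down it reaches from about 0.425 to 0.95 m from the base axis. Payload 3.5 kg.
Tool frame: the origin (TCP) lies midway between the tips of the shut fingers; the grasp point (between the pads) lies 19 mm behind it; y points along the fingers, x is the direction in which the jaws open and shut, and the axes are right-handed (so a half turn about y gives the same grasp; the last joint's range is limited). The gripper opens to 85 mm and grips with 20 to 120 N. Pads are 22 mm wide; open, the fingers measure 114 mm over their backs; the gripper's body (76 mm by 85 mm) begins 54 mm behind the grasp point. The pads swing forward as they close: fully open they stand 13 mm farther back than shut.
Start: joints at [-1.476, 0.286, 1.577, -0, 1.279, -0.15], TCP at [0.164, -0.655, 0.231] pointing down, gripper open.
Joint ranges: [-2.77, 2.77], [-0.9, 2.22], [0.21, 2.48], [-1.53, 4.67], [0.24, 2.81], [-2.84, 2.84]. Speed limits (rad/s): [2.79, 2.79, 3.14, 3.14, 3.14, 3.14].

### API

Orientations are given as a unit quaternion [x, y, z, w].
In Python, from plant import ctrl, viewer gives the robot as it stands.
- The arm moves only by the tool step_arm, never from a script. Its argument "rows" is a list of rows, each a list of 3 entries, a list of its own where there are three numbers: the turn, a rotation vector about the tool's x, y, z in degrees, then the shift along the tool's x, y, z in mm, then the closure, from 0 (fully open) to 1 (shut). A call has 1 to 10 rows; each row is the pose to reach, as a shift and turn from the pose commanded when the call began, along the tool's axes at that moment; what a row does not reach only later rows make up. A row lasts 1/12 s, in which the tool goes at most 41.7 mm and 7.16 degrees, less where a joint would pass 70% of its speed; a pose out of reach is approached as far as the arm can. A call with a gripper value outside its range is refused whole. The fingers move at their own pace and stop on an object; "newtons" is the grip in N (left out, the last holds). Time passes only in rows, so rows that repeat a pose let the fingers close. It gives the time, the measured TCP pose, the force and the opening at its end, in the units of the state.
- ctrl.get_state(): the state, without advancing time (a new reading comes with each control period).
- viewer.read_camera(name): name is "scene" or "side" or "wrist"; returns (picture, depth): 420x560x3 uint8, red, green, blue; 420x560 float32, m along the optical axis (not along the pixel's ray), 0 where there is no reading.
- viewer.calibration(name): a dict with "K" (3x3 intrinsics, pixels), "R" (3x3) and "t" (3): a world point X has camera coordinates R X + t. Camera axes: x right, y down, z forward; pixel columns grow to the right and rows downward; lengths in m; the calibration is good to about 2 mm. A picture is of the moment at which its call begins: read the wrist's pose just before it. calibration takes no time and is no camera call; for the wrist camera it gives the pose at the moment of the call.
- ctrl.sign_off(): hands the job in, once; it reports no verdict.
The state is a dict: "time": time; "qpos": joint angles; "dq": joint speeds; "joint_efforts": joint torques, N m; "eef_pos": TCP position; "tcp_rot": TCP orientation; "contact_force": force on the tool from outside, world axes, zero at the start; "wrist_torque": the same for the moment, N m; "opening": opening from 0.0 (shut) to 1.0 (fully open).
Only numpy, scipy, OpenCV 4.12 (cv2) and the standard library are available. Lean on these libraries where they do the work, as an engineer would, in place of code of your own. Each camera call takes 0.05 s, during which the arm holds its last target.

## Working session

There is one attempt and no reset: what is moved stays moved. The work goes in short steps, Python scripts to look and compute and a tool call to move; the robot and the scene stay as the last step left them, time stands still between calls to the robot, and variables do not carry over. Pictures are saved under pics/ and viewed, and the job is handed in when it is done.

Besides the shell and the picture viewer there is one more tool, called after "Call:" by a JSON object that holds its "fn" and its "kwargs". step_arm: Moves the arm, as the interface text tells. Its arguments: {"type":"object","properties":{"rows":{"type":"array"},"newtons":{"type":"number"}},"required":["rows"]}

```bash
ls; mkdir -p pics
cat > h.py <<'E'
import numpy as np, cv2
from plant import ctrl, viewer
from scipy.spatial.transform import Rotation as Rn
def snap(n,f):
    c=viewer.calibration(n); p,d=viewer.read_camera(n)
    cv2.imwrite('pics/'+f+'.png',p[:,:,::-1]); np.savez('pics/'+f+'.npz',p=p,d=d,K=c['K'],R=c['R'],t=c['t'])
def load(f): return np.load('pics/'+f+'.npz')
def pt(f,u,v,d=None):
    z=load(f) if isinstance(f,str) else f
    d=z['d'][int(v),int(u)] if d is None else d
    c=np.linalg.inv(z['K'])@np.array([u,v,1.])*d
    return z['R'].T@(c-z['t'])
def ray(f,u,v):
    z=load(f); r=z['R'].T@np.linalg.inv(z['K'])@np.array([u,v,1.]); return -z['R'].T@z['t'], r/np.linalg.norm(r)
def atz(f,u,v,h):
    o,r=ray(f,u,v); return o+r*(h-o[2])/r[2]
def tri(a,b):
    o1,r1=ray(*a);o2,r2=ray(*b)
    A=np.stack([r1,-r2],1); s=np.linalg.lstsq(A,o2-o1,rcond=None)[0]
    p,q=o1+r1*s[0],o2+r2*s[1]; return (p+q)/2,np.linalg.norm(p-q)
def proj(f,X):
    z=load(f); c=z['R']@np.array(X)+z['t']; c=z['K']@c; return c[:2]/c[2]
E
python3 - <<'E'
from h import *
for n in ['scene','side','wrist']: snap(n,n+'0')
s=ctrl.get_state(); print(s)
for n in ['scene','side','wrist']:
    z=load(n+'0'); print(n,-z['R'].T@z['t'],z['R'][2],z['K'][0,0])
E
```

```text
pics
{'time': 0.15, 'qpos': array([-1.47600096e+00,  2.86993911e-01,  1.57785635e+00,  9.62680320e-06,
        1.27865495e+00, -1.50002303e-01]), 'dq': array([ 0.00024795, -0.0013663 , -0.0045195 ,  0.00033388,  0.00115596,
       -0.00165123]), 'joint_efforts': array([ 1.33661233e-03, -4.06601429e+01, -2.93139875e+01, -9.59615636e-05,
        3.96170391e-03,  1.15659307e-05]), 'eef_pos': array([ 0.1635717 , -0.65433439,  0.23023533]), 'tcp_rot': array([-0.55681178,  0.43567555, -0.43475076,  0.55779856]), 'contact_force': array([0.7417462 , 0.53962044, 0.12728509]), 'wrist_torque': array([-0.03707568,  0.01657499,  0.00582917]), 'opening': 1.0019971579435025}
scene [ 1.48181446 -0.27256147  0.66642796] [-0.81814316  0.25025161 -0.51770253] 504.3968658885452
side [ 0.50319793 -0.66369522  0.73773907] [ 0.07939227  0.69885818 -0.71084042] 443.11410009291166
wrist [ 0.2438722  -0.63399121  0.37364484] [-0.31338387 -0.07528415 -0.94663765] 344.00792869347725
```

View pics/scene0.png

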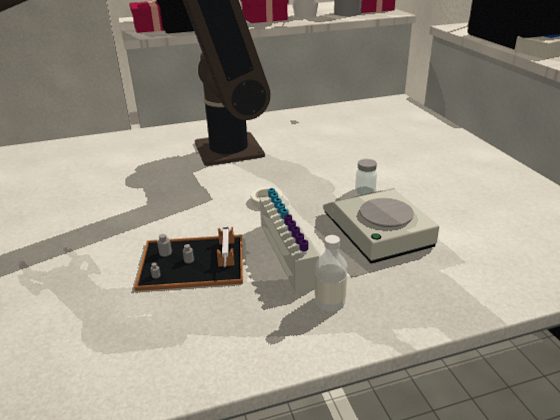

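View pics/side0.png

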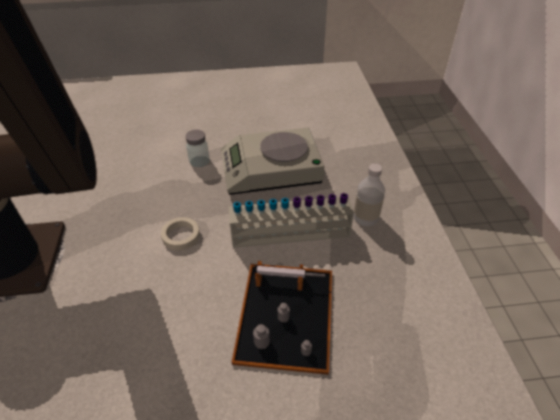

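View pics/wrist0.png

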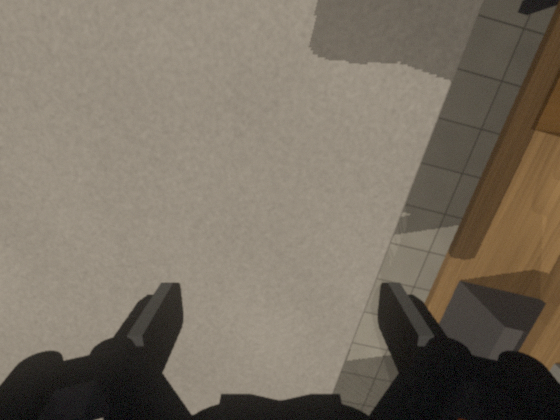

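The side view shows the 200 g weight (about 261,336), the 100 g (284,312), the 50 g (307,348), the stylus (260–325,272) and the pan (285,148). The button is on the panel at about (237,172). I'll enlarge these areas.

Run:
```python
from h import *
a=cv2.imread('pics/side0.png'); 
cv2.imwrite('pics/c1.png',cv2.resize(a[255:375,225:345],None,fx=5,fy=5,interpolation=2))
cv2.imwrite('pics/c2.png',cv2.resize(a[120:215,180:335],None,fx=5,fy=5,interpolation=2))
a=cv2.imread('pics/scene0.png'); 
cv2.imwrite('pics/c3.png',cv2.resize(a[180:295,130:290],None,fx=5,fy=5,interpolation=2))
s=ctrl.get_state(); print(Rn.from_quat(s['tcp_rot']).as_matrix().round(3))
for n,u,v in [('side0',285,148),('side0',235,172),('scene0',387,213),('scene0',227,250),('scene0',190,262),('side0',196,137),('scene0',367,164),('side0',243,230),('side0',280,330),('side0',285,272)]: print(n,u,v,pt(n,u,v).round(4))
```

```text
[[ 0.242 -0.     0.97 ]
 [-0.97   0.002  0.242]
 [-0.002 -1.     0.   ]]
side0 285 148 [0.6197 0.218  0.074 ]
side0 235 172 [0.4917 0.1831 0.0393]
scene0 387 213 [0.6327 0.2279 0.0768]
scene0 227 250 [ 0.6051 -0.133   0.043 ]
scene0 190 262 [ 0.5727 -0.2111  0.0076]
side0 196 137 [0.4016 0.2792 0.0835]
scene0 367 164 [0.4099 0.2857 0.0871]
side0 243 230 [ 0.4991 -0.0103  0.0364]
side0 280 330 [ 0.5512 -0.242   0.0062]
side0 285 272 [ 0.5739 -0.1375  0.0417]
```

View pics/c1.png

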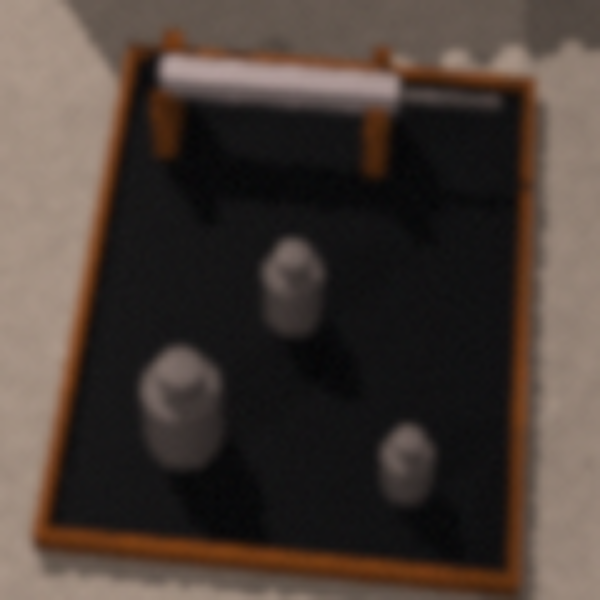

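View pics/c2.png

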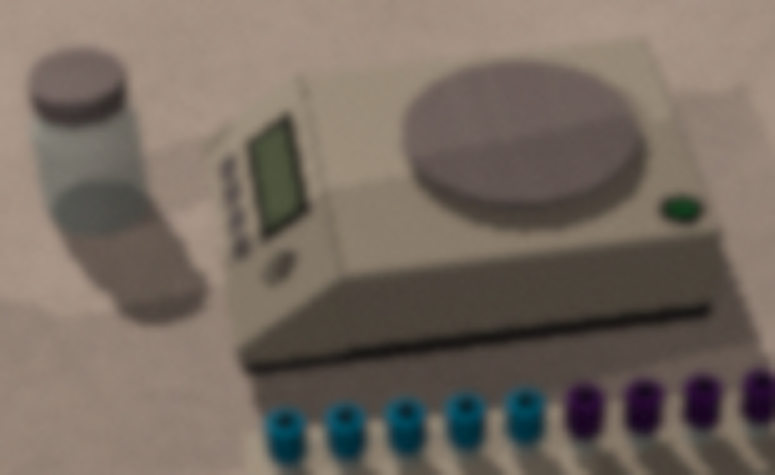

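View pics/c3.png

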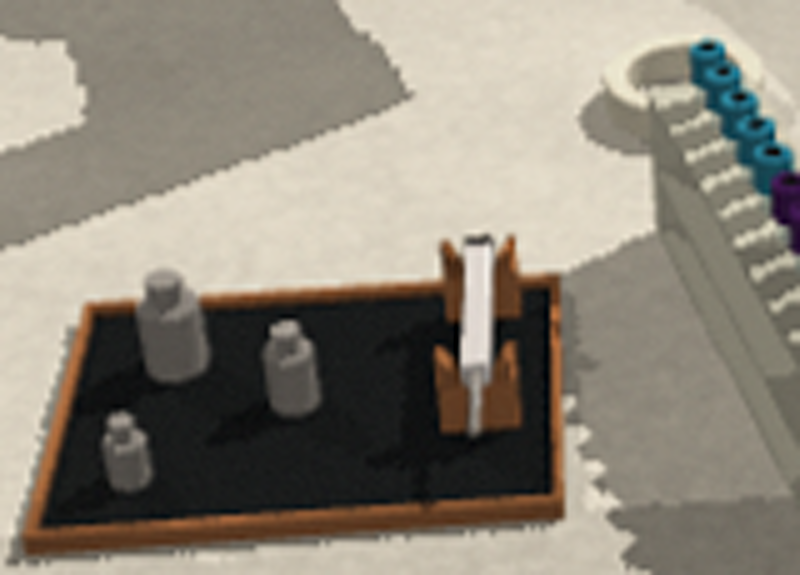

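Run:
```python
from h import *
def s(x,y): return ('side0',225+x/5-.4,255+y/5-.4)
def b(x,y): return ('side0',180+x/5-.4,120+y/5-.4)
def c(x,y): return ('scene0',130+x/5-.4,180+y/5-.4)
for n,p,q in [('knob200',s(181,358),c(166,278)),('knob100',s(294,248),c(287,327)),('knob50',s(407,432),c(121,418)),('tip',s(502,103),c(474,432)),
 ('handle/shank',s(400,88),c(476,368)),('rear',s(162,70),c(478,240)),
 ('TL',s(130,48),c(560,282)),('TR',s(535,82),c(565,505)),('BL',s(40,530),c(90,308)),('BR',s(520,580),c(27,543))]:
    r,e=tri(p,q); print(n,r.round(4),round(e,4))
for n,p in [('hole',b(280,266))]: print(n,atz(*p,.0435).round(4), pt(*p).round(4))
# pan from depth: points 0.069<z<.078 both views
for f in ['side0','scene0']:
    z=load(f); P=[]
    for v in range(420):
        for u in range(560):
            d=z['d'][v,u]
            if d>0:
                p=pt(z,u,v)
                if .45<p[0]<.8 and .08<p[1]<.4: P.append((*p,u,v))
    P=np.array(P)
    for lo,hi in [(.069,.08),(.055,.067)]:
        Q=P[(P[:,2]>lo)&(P[:,2]<hi)&(P[:,1]>.1)]
        (cx,cy),r=cv2.minEnclosingCircle(Q[:,:2].astype(np.float32)); print(f,lo,cx,cy,r,len(Q),np.median(Q[:,2]))
        print(cv2.minAreaRect((Q[:,:2]*1000).astype(np.float32)))
    np.save('pics/P'+f+'.npy',P)
    Q=P[(P[:,2]>.027)&(P[:,2]<.058)&(P[:,0]<.56)&(P[:,1]>.1)&(P[:,1]<.3)]
```

```text
Still running in the background as job /tmp/bash_jobs.1000/e22373024316 (pid 551). You'll get a notice when it ends.
```

```bash
kill -- -$(cat /tmp/bash_jobs.1000/e22373024316/pid); cat /tmp/bash_jobs.1000/e22373024316/stdout
cat >> h.py <<'E'
def cloud(f):
    z=load(f); d=z['d']; v,u=np.mgrid[:420,:560]
    c=np.stack([u,v,np.ones_like(u)],-1).reshape(-1,3)@np.linalg.inv(z['K']).T*d.reshape(-1,1)
    P=(c-z['t'])@z['R']; return np.c_[P,u.ravel(),v.ravel()][d.ravel()>0]
E
python3 - <<'E'
from h import *
def s(x,y): return ('side0',225+x/5-.4,255+y/5-.4)
def b(x,y): return ('side0',180+x/5-.4,120+y/5-.4)
def c(x,y): return ('scene0',130+x/5-.4,180+y/5-.4)
for n,p,q in [('knob200',s(181,358),c(166,278)),('knob100',s(294,248),c(287,327)),('knob50',s(407,432),c(121,418)),('tip',s(502,103),c(474,432)),
 ('handle/shank',s(400,88),c(476,368)),('rear',s(162,70),c(478,240)),
 ('TL',s(130,48),c(560,282)),('TR',s(535,82),c(565,505)),('BL',s(40,530),c(90,308)),('BR',s(520,580),c(27,543))]:
    r,e=tri(p,q); print(n,r.round(4),round(e,4))
for n,p in [('hole',b(280,266))]: print(n,atz(*p,.0435).round(4), pt(*p).round(4))
for f in ['side0','scene0']:
    P=cloud(f); P=P[(P[:,0]>.45)&(P[:,0]<.8)&(P[:,1]>.08)&(P[:,1]<.4)]
    for lo,hi in [(.069,.08),(.055,.067)]:
        Q=P[(P[:,2]>lo)&(P[:,2]<hi)&(P[:,1]>.1)]
        cc,r=cv2.minEnclosingCircle(Q[:,:2].astype(np.float32)); print(f,lo,np.round(cc,4),round(r,4),len(Q),np.median(Q[:,2]))
        print(cv2.minAreaRect((Q[:,:2]*1000).astype(np.float32)))
E
```

```text
knob200 [ 0.5159 -0.2572  0.0524] 0.0
knob100 [ 0.5611 -0.2119  0.0448] 0.0011
knob50 [ 0.5914 -0.2862  0.0365] 0.0001
tip [ 0.651  -0.1497  0.0366] 0.0022
handle/shank [ 0.612  -0.1402  0.04  ] 0.0021
rear [ 0.5195 -0.1202  0.0426] 0.0047
TL [ 0.5086 -0.0803  0.0054] 0.0009
TR [ 0.6729 -0.1186  0.0066] 0.0026
BL [ 0.4616 -0.2926  0.0091] 0.0005
BR [ 0.6246 -0.331   0.008 ] 0.0005
hole [0.493  0.1747 0.0435] [0.4929 0.1815 0.0379]
side0 0.069 [0.6181 0.2322] 0.0621 1103 0.07235038960867009
((616.7389526367188, 232.25418090820312), (120.02870178222656, 115.99732208251953), 83.72792053222656)
side0 0.055 [0.6032 0.2313] 0.1269 2191 0.06105229436270604
((600.5674438476562, 231.40635681152344), (203.19036865234375, 175.2984161376953), 3.0019142627716064)
scene0 0.069 [0.6176 0.2342] 0.0637 1206 0.07511131762489907
((618.8853149414062, 233.73150634765625), (119.11611938476562, 121.04261016845703), 35.590675354003906)
scene0 0.055 [0.6033 0.2297] 0.1305 2336 0.06376200297400034
((604.75537109375, 231.80076599121094), (204.0082550048828, 173.73300170898438), 3.814413547515869)
```

Both views agree: the kit is at about (0.567, -0.206) with yaw -0.23, weight_200 at (0.516, -0.257), the pan at (0.618, 0.233), and the balance yaw is about 0.064. I'll move over the kit and refine with the wrist camera.

Call:
{"fn": "step_arm", "kwargs": {"rows": [[[0,0,0],[-311,20,424],0],[[0,0,0],[-311,20,424],0],[[0,0,0],[-311,20,424],0],[[0,0,0],[-311,20,424],0],[[0,0,0],[-311,20,424],0],[[0,0,0],[-311,20,424],0],[[0,0,0],[-311,20,424],0],[[0,0,0],[-311,20,424],0],[[0,0,0],[-311,20,424],0],[[0,0,0],[-311,20,424],0]]}}

```text
time: 0.98
eef_pos: [0.4305, -0.3326, 0.2153]
tcp_rot: [-0.557, 0.435, -0.435, 0.557]
contact_force: [0.7, -1.2, 0.4]
opening: 1.006
```

Call:
{"fn": "step_arm", "kwargs": {"rows": [[[0,0,0],[-66,10,80],0],[[0,0,0],[-66,10,80],0],[[0,0,0],[-66,10,80],0],[[0,0,0],[-66,10,80],0],[[0,0,0],[-66,10,80],0]]}}

```text
time: 1.4
eef_pos: [0.4915, -0.2501, 0.205]
tcp_rot: [0.558, -0.435, 0.434, -0.558]
contact_force: [-0.4, -0.5, -0.2]
opening: 1.001
```

Run:
```python
from h import *
s=ctrl.get_state(); print(s['time'],s['qpos'],s['eef_pos'],s['dq'].max())
snap('wrist','w1')
```

```text
1.4 [-6.54411965e-01  3.86759713e-02  1.90673063e+00 -4.89585660e-04
  1.19706406e+00  6.68950192e-01] [ 0.49150876 -0.25005038  0.20501405] 0.0019121291197103278
```

View pics/w1.png

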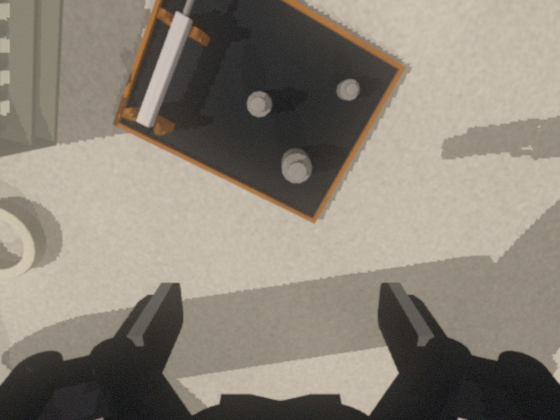

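Run:
```python
from h import *
a=cv2.imread('pics/w1.png'); 
cv2.imwrite('pics/c4.png',cv2.resize(a[70:200,230:380],None,fx=5,fy=5,interpolation=2))
cv2.imwrite('pics/c5.png',cv2.resize(a[0:140,100:250],None,fx=5,fy=4,interpolation=2))
```

```text
(no output)
```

View pics/c4.png

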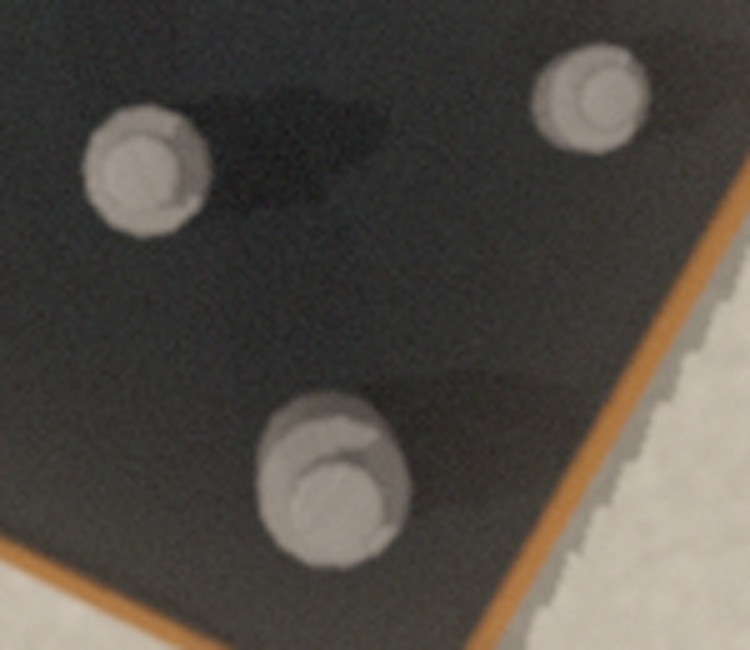

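View pics/c5.png

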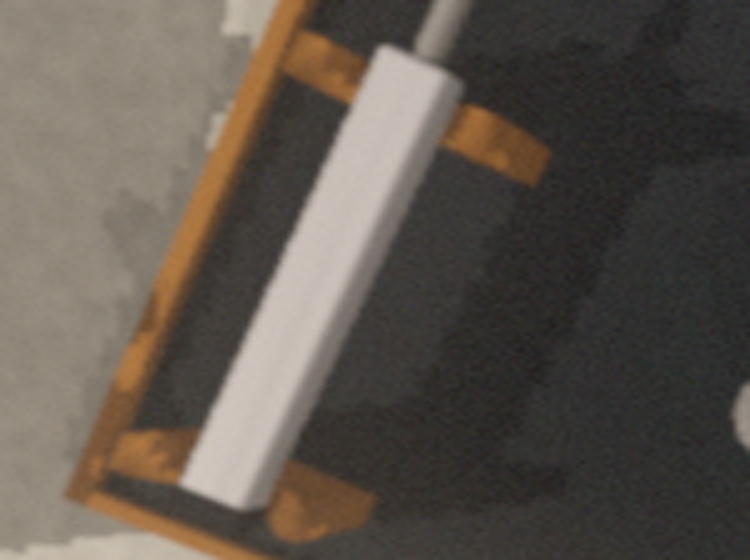

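Run:
```python
from h import *
w=('w1',297.6,170)
print('knob', atz(*w,.0514), tri(w,('side0',260.8,326.2)), tri(w,('scene0',162.8,235.2)))
a=atz('w1',142.5,123.9,.042);b=atz('w1',184.2,16.1,.042)
print(a,b,(a+b)/2,np.linalg.norm(b-a),np.arctan2(*(b-a)[1::-1]), pt('w1',163,70))
print(tri(('w1',142.5,123.9),('side0',225+161/5-.4,255+70/5-.4)),tri(('w1',184.2,16.1),('side0',225+400/5-.4,255+86/5-.4)))
for u,v in [(118,122),(315,221),(405,67)]: print('kit',atz('w1',u,v,.014))
```

```text
knob [ 0.51735453 -0.25844098  0.0514    ] (array([ 0.51674369, -0.25801258,  0.05318722]), np.float64(0.0019229507742899823)) (array([ 0.51783738, -0.25772574,  0.05374452]), np.float64(0.0009689604885588871))
[ 0.52162984 -0.11896824  0.042     ] [ 0.61193333 -0.14093614  0.042     ] [ 0.56678158 -0.12995219  0.042     ] 0.0929371269219533 -0.23863226341322988 [ 0.56884311 -0.13063364  0.04337851]
(array([ 0.52006332, -0.11572368,  0.03315818]), np.float64(0.0002540721353616527)) (array([ 0.61228424, -0.14032263,  0.03986538]), np.float64(0.00014279951750934108))
kit [ 0.51311451 -0.08631712  0.014     ]
kit [ 0.46342892 -0.29347781  0.014     ]
kit [ 0.62416056 -0.33095572  0.014     ]
```

Call:
{"fn": "step_arm", "kwargs": {"rows": [[[0,0,0],[14,30,23],0.4],[[0,0,0],[14,70,23],0.4],[[0,0,0],[14,105,23],0.4],[[0,0,0],[14,130,23],0.4],[[0,0,0],[14,130,23],0.4],[[0,0,0],[14,130,23],0.4]]}}

```text
time: 1.95
eef_pos: [0.5154, -0.2598, 0.0742]
tcp_rot: [0.557, -0.437, 0.435, -0.557]
contact_force: [0.2, 0.2, 0.5]
opening: 0.602
```

Run:
```python
from h import *
s=ctrl.get_state(); print(s['time'],s['qpos'],s['eef_pos'],s['opening'])
snap('wrist','w2')
print(proj('w2',(.5172,-.2582,.0514)),proj('w2',(.5172,-.2582,.038)))
```

```text
1.95 [-6.42546667e-01  2.55995923e-01  1.92586592e+00 -2.23783356e-04
  9.63363299e-01  6.85663382e-01] [ 0.51543733 -0.25983225  0.07422639] 0.6020341427722027
[279.17245793 257.58147483] [279.31151694 247.20036711]
```

View pics/w2.png

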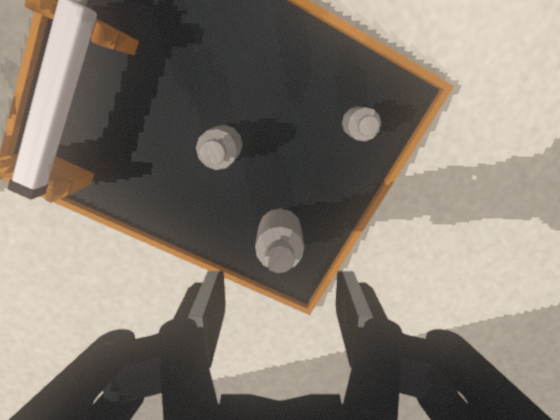

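The knob shows at (279,258), which matches the prediction and sits centred between the fingers. Next: descend and grip.

Call:
{"fn": "step_arm", "kwargs": {"newtons": 50, "rows": [[[0,0,0],[-1,25,2],0.4],[[0,0,0],[-1,50,2],0.4],[[0,0,0],[-1,68,2],0.4],[[0,0,0],[-1,68,2],0.4],[[0,0,0],[-1,68,2],1],[[0,0,0],[-1,68,2],1],[[0,0,0],[-1,68,2],1],[[0,0,0],[-1,68,2],1],[[0,0,0],[-1,68,2],1]]}}

```text
time: 2.75
eef_pos: [0.5207, -0.2593, 0.0107]
tcp_rot: [0.557, -0.433, 0.437, -0.557]
contact_force: [-0.6, 0.2, 7.5]
opening: 0.311
```

Run:
```python
from h import *
s=ctrl.get_state(); print(s['time'],s['qpos'],s['eef_pos'],s['opening'],s['opening']*85)
snap('wrist','w3')
```

```text
2.75 [-6.36348179e-01  3.60728746e-01  1.93441029e+00 -4.10585296e-04
  8.40872207e-01  6.89789851e-01] [ 0.52065535 -0.25934305  0.01070099] 0.31053952617252534 26.395859724664653
```

View pics/w3.png

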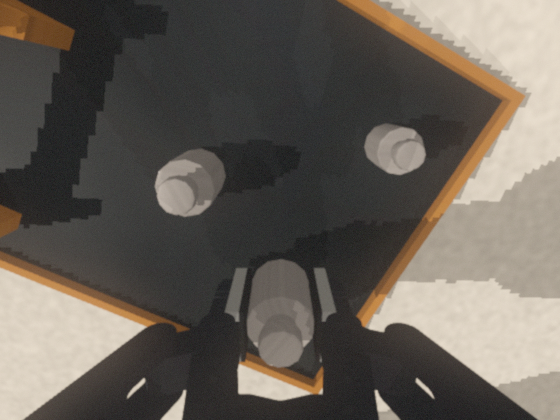

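Call:
{"fn": "step_arm", "kwargs": {"rows": [[[0,0,0],[0,-10,0],1],[[0,0,0],[0,-30,0],1],[[0,0,0],[0,-60,0],1],[[0,0,0],[0,-90,0],1]]}}

```text
time: 3.13
eef_pos: [0.5175, -0.2568, 0.0977]
tcp_rot: [-0.557, 0.436, -0.434, 0.557]
contact_force: [0.9, -0.7, -1.5]
opening: 0.314
```

Run:
```python
from h import *
s=ctrl.get_state(); print(s['time'],s['qpos'],s['eef_pos'],s['opening'],s['contact_force'])
snap('wrist','w4');snap('side','side1')
a=cv2.imread('pics/side1.png'); cv2.imwrite('pics/c6.png',cv2.resize(a[200:400,150:400],None,fx=3,fy=3,interpolation=2))
```

```text
3.1333 [-6.36164497e-01  2.23298656e-01  1.91541560e+00  1.56629980e-04
  1.00613044e+00  6.89746435e-01] [ 0.51753012 -0.25676809  0.09770123] 0.3140430837210294 [ 0.89435454 -0.67220545 -1.51074933]
```

View pics/w4.png

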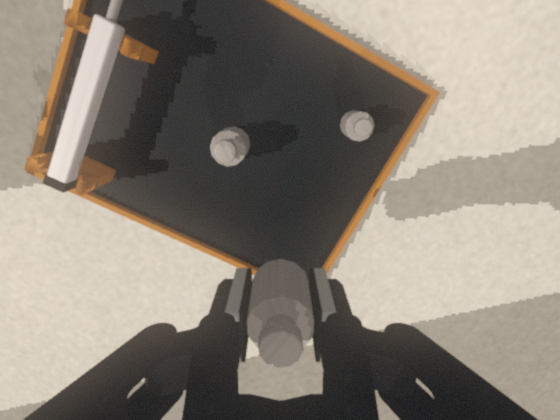

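View pics/c6.png

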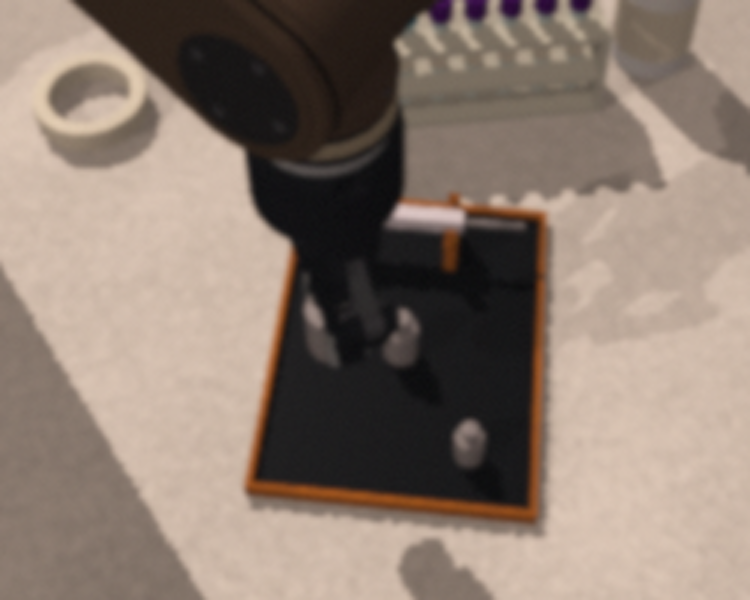

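Run:
```python
from h import *
for f in ['side0','scene0']:
    P=cloud(f)
    for n,lo,hi,x0,x1,y0,y1 in [('bottle',.05,.16,.6,.9,-.1,.1),('tubes',.095,.115,.3,.66,-.1,.1),('rackall',.03,.115,.3,.68,-.07,.1),('jar',.07,.1,.3,.47,.2,.35),('tape',.015,.03,.35,.49,-.1,.06)]:
        Q=P[(P[:,2]>lo)&(P[:,2]<hi)&(P[:,0]>x0)&(P[:,0]<x1)&(P[:,1]>y0)&(P[:,1]<y1)]
        if len(Q): print(f,n,len(Q),Q[:,:3].min(0).round(3),Q[:,:3].max(0).round(3))
s=ctrl.get_state();M=Rn.from_quat(s['tcp_rot']).as_matrix();t=s['eef_pos']
for v in (335,340,345):
    p=atz('w4',281,v,t[2]+.0407); print(M.T@(p-t))
# knob in w3 vs init grasp location
print(M.T@np.array([.5172-.5175,-.2582+.2568,0]))
g=cv2.imread('pics/w4.png'); cv2.imwrite('pics/c7.png',cv2.resize(g[250:390,200:360],None,fx=4,fy=4,interpolation=2))
```

```text
side0 bottle 2285 [ 0.6   -0.027  0.05 ] [0.811 0.048 0.152]
side0 tubes 470 [ 0.481 -0.01   0.095] [0.66  0.011 0.109]
side0 rackall 3270 [ 0.471 -0.028  0.03 ] [0.68  0.028 0.109]
side0 jar 257 [0.374 0.261 0.07 ] [0.421 0.316 0.088]
side0 tape 280 [ 0.351 -0.027  0.015] [0.476 0.06  0.026]
scene0 bottle 2671 [ 0.6   -0.026  0.05 ] [0.817 0.058 0.154]
scene0 tubes 351 [ 0.485 -0.008  0.096] [0.659 0.008 0.111]
scene0 rackall 1561 [ 0.471 -0.026  0.03 ] [0.68  0.026 0.111]
scene0 jar 221 [0.371 0.265 0.07 ] [0.427 0.314 0.091]
scene0 tape 81 [ 0.351 -0.024  0.015] [0.481 0.06  0.028]
[-0.00396739 -0.0407063   0.00429597]
[-0.00396566 -0.0407219   0.00226953]
[-0.0039639  -0.04073767  0.00021986]
[ 1.28535790e-03  6.95646198e-06 -6.30719173e-04]
```

View pics/c7.png

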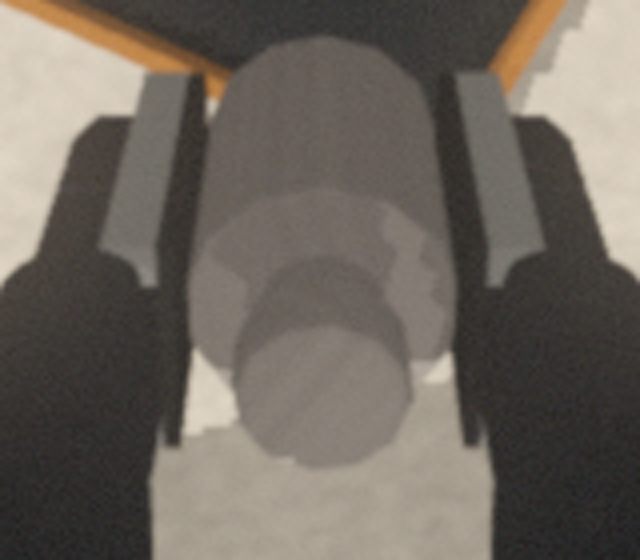

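Call:
{"fn": "step_arm", "kwargs": {"rows": [[[0,0,0],[0,-40,0],1],[[0,0,0],[0,-78,0],1],[[0,0,0],[-38,-78,18],1],[[0,0,0],[-75,-78,36],1],[[0,0,0],[-112,-78,54],1],[[0,0,0],[-150,-78,72],1],[[0,0,0],[-187,-78,90],1],[[0,0,0],[-224,-78,108],1],[[0,0,0],[-262,-78,126],1],[[0,0,0],[-300,-78,144],1]]}}

```text
time: 4.07
eef_pos: [0.5846, 0.0696, 0.1745]
tcp_rot: [0.558, -0.436, 0.435, -0.557]
contact_force: [1.0, 0.0, -2.3]
opening: 0.312
```

Call:
{"fn": "step_arm", "kwargs": {"rows": [[[0,0,0],[-38,0,18],1],[[0,0,0],[-76,0,36],1],[[0,0,0],[-113,0,54],1],[[0,0,0],[-135,0,65],1],[[0,0,0],[-151,0,72],1],[[0,0,0],[-151,0,72],1],[[0,0,0],[-151,0,72],1]]}}

```text
time: 4.65
eef_pos: [0.6178, 0.2321, 0.1741]
tcp_rot: [0.559, -0.435, 0.434, -0.557]
contact_force: [0.6, -0.4, -2.7]
opening: 0.308
```

Run:
```python
from h import *
s=ctrl.get_state(); print(s['time'],s['qpos'],s['eef_pos'],s['opening'],s['contact_force'],s['tcp_rot'])
snap('wrist','w5');snap('side','side2');snap('scene','scene2')
```

```text
4.65 [ 2.06102780e-01  3.03718609e-01  1.66269410e+00 -5.11860778e-04
  1.17778901e+00  1.53014793e+00] [0.61775125 0.23211541 0.174088  ] 0.30772025905076206 [ 0.63869033 -0.40067189 -2.68513486] [ 0.55858501 -0.43508144  0.43414417 -0.55696119]
```

View pics/w5.png

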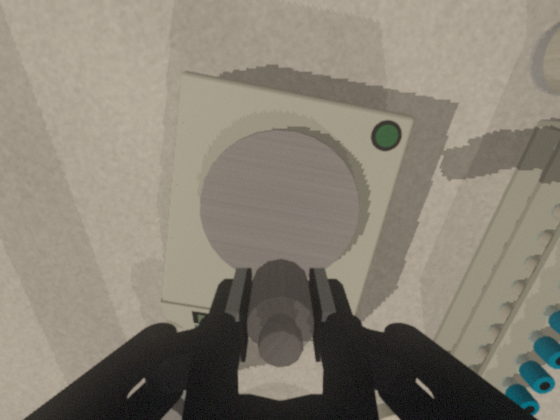

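View pics/scene2.png

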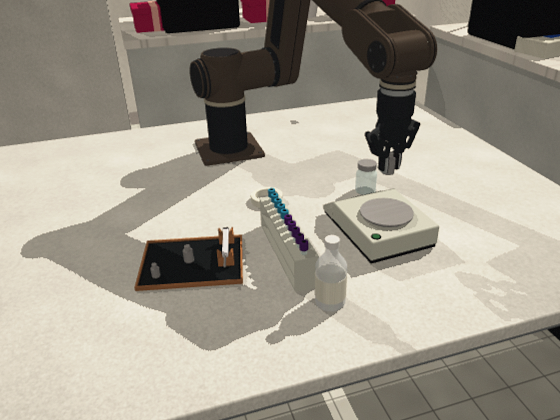

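Run:
```python
from h import *
print([atz('w5',u,v,.073).round(4) for u,v in [(200,204),(362,206),(280,127)]])
P=cloud('w5'); Q=P[(P[:,2]>.069)&(P[:,2]<.08)&(P[:,4]<262)]
print(len(Q),np.median(Q[:,2])); b=Q[:,:2]
# rim fit
import scipy.optimize as so
h=cv2.convexHull((b*1000).astype(np.float32))[:,0]/1000
print(h.min(0),h.max(0))
p=atz('w5',281,127,.073); 
f=lambda c: np.maximum(np.linalg.norm(h-c,axis=1)-.06,-.004)
print(so.least_squares(f,[.62,.235]).x)
```

```text
[array([0.6107, 0.2924, 0.073 ]), array([0.6387, 0.1752, 0.073 ]), array([0.6792, 0.2483, 0.073 ])]
17970 0.07387067722878095
[0.5696154  0.01571573] [0.6797156  0.29347116]
[0.62882283 0.2023407 ]
```

Call:
{"fn": "step_arm", "kwargs": {"rows": [[[0,0,0],[0,35,2],1],[[0,0,0],[0,65,2],1],[[0,0,0],[0,82,2],1],[[0,0,0],[0,88,2],1],[[0,0,0],[0,91,2],1],[[0,0,0],[0,93,2],1],[[0,0,0],[0,93,2],1]]}}

```text
time: 5.38
eef_pos: [0.6218, 0.2317, 0.0841]
tcp_rot: [-0.556, 0.435, -0.436, 0.558]
contact_force: [-0.0, 0.8, -1.3]
opening: 0.311
```

Call:
{"fn": "step_arm", "kwargs": {"rows": [[[0,0,0],[0,1,0],1],[[0,0,0],[0,1,0],1],[[0,0,0],[0,2,0],1],[[0,0,0],[0,2,0],1],[[0,0,0],[0,2,0],1]]}}

```text
time: 5.8
eef_pos: [0.6208, 0.232, 0.0808]
tcp_rot: [-0.557, 0.435, -0.435, 0.557]
contact_force: [-0.1, 0.4, -2.4]
opening: 0.312
```

Run:
```python
from h import *
s=ctrl.get_state(); print(s['time'],s['eef_pos'],s['contact_force'],s['qpos'])
L1,L2=.451,.5636
q=s['qpos']; print(L1*np.cos(q[1])+L2*np.cos(q[1]+q[2])-.039)
snap('scene','scene3');snap('side','side3')
a=cv2.imread('pics/scene3.png'); cv2.imwrite('pics/c8.png',cv2.resize(a[130:270,310:450],None,fx=4,fy=4,interpolation=2))
```

```text
5.8 [0.62079203 0.23203819 0.08078169] [-0.12617843  0.37921215 -2.3589837 ] [ 2.04857732e-01  4.11595063e-01  1.70798707e+00 -6.71432621e-07
  1.02162838e+00  1.53073535e+00]
0.08033130999745489
```

View pics/c8.png

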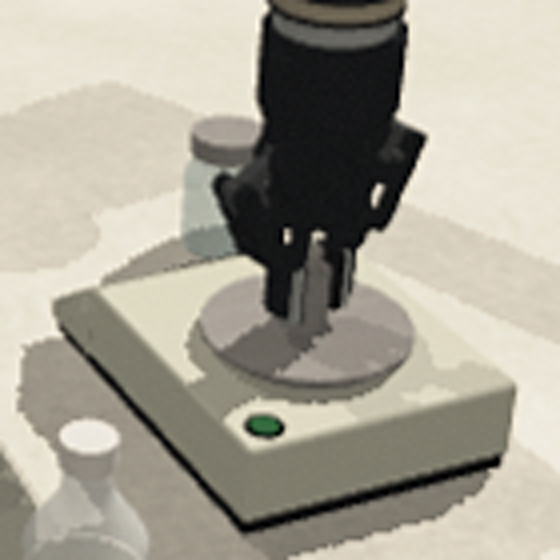

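Call:
{"fn": "step_arm", "kwargs": {"rows": [[[0,0,0],[0,1,0],1],[[0,0,0],[0,1,0],1],[[0,0,0],[0,2,0],1],[[0,0,0],[0,2,0],1]]}}

```text
time: 6.23
eef_pos: [0.6209, 0.2321, 0.0798]
tcp_rot: [0.557, -0.435, 0.435, -0.557]
contact_force: [-2.8, -0.1, 4.4]
opening: 0.312
```

Contact felt (force went from -2.4 to +4.4 N). Releasing.

Call:
{"fn": "step_arm", "kwargs": {"rows": [[[0,0,0],[0,0,0],0.5],[[0,0,0],[0,0,0],0.4],[[0,0,0],[0,0,0],0.2],[[0,0,0],[0,0,0],0.2],[[0,0,0],[0,-15,0],0.2],[[0,0,0],[0,-45,0],0.2],[[0,0,0],[0,-80,0],0.2],[[0,0,0],[0,-115,0],0.2],[[0,0,0],[0,-115,0],0.2]]}}

```text
time: 6.98
eef_pos: [0.6254, 0.233, 0.2049]
tcp_rot: [-0.553, 0.431, -0.439, 0.562]
contact_force: [1.5, 0.2, 2.1]
opening: 0.8
```

Run:
```python
from h import *
s=ctrl.get_state(); print(s['time'],s['eef_pos'],s['contact_force'],s['qpos'])
snap('wrist','w6');snap('side','side4')
a=cv2.imread('pics/side4.png'); cv2.imwrite('pics/c9.png',cv2.resize(a[100:220,180:340],None,fx=4,fy=4,interpolation=2))
```

```text
6.9833 [0.62539163 0.23304169 0.20491219] [1.51472784 0.24684715 2.14261863] [2.04903126e-01 2.81667572e-01 1.63161637e+00 7.17148592e-05
 1.21122507e+00 1.53072453e+00]
```

View pics/w6.png

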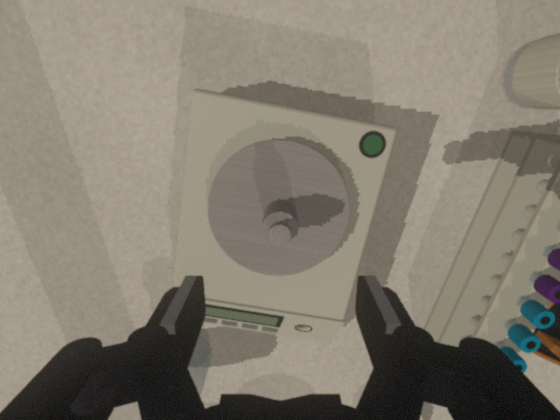

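View pics/c9.png

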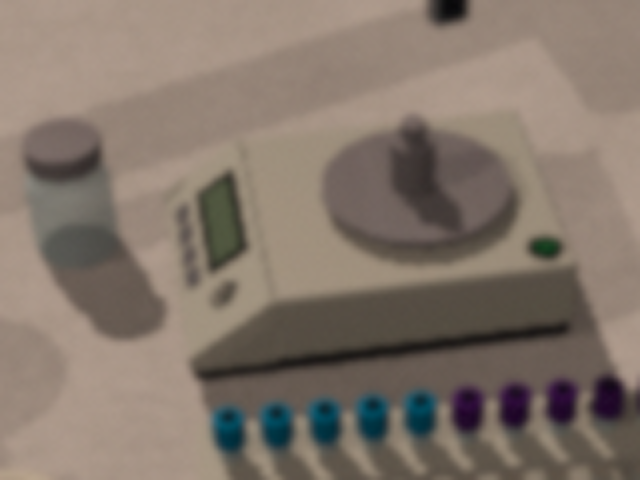

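The weight stands upright near the pan middle. Now a second wrist view of the panel hole.

Call:
{"fn": "step_arm", "kwargs": {"rows": [[[0,0,0],[5,0,-40],0.2],[[0,0,0],[11,0,-80],0.2],[[0,0,0],[11,0,-100],0.2],[[0,0,0],[11,0,-100],0.2],[[0,0,0],[11,0,-100],0.2]]}}

```text
time: 7.5
eef_pos: [0.525, 0.1968, 0.1922]
tcp_rot: [0.558, -0.436, 0.435, -0.557]
contact_force: [0.1, 0.8, -0.3]
opening: 0.803
```

Run:
```python
from h import *
s=ctrl.get_state(); print(s['time'],s['eef_pos'])
snap('wrist','w7')
a=cv2.imread('pics/w7.png'); cv2.imwrite('pics/c10.png',cv2.resize(a[120:270,160:380],None,fx=3.6,fy=3.6,interpolation=2))
a=cv2.imread('pics/w6.png'); cv2.imwrite('pics/c11.png',cv2.resize(a[180:340,180:380],None,fx=3.6,fy=3.6,interpolation=2))
```

```text
7.5 [0.52499646 0.19678984 0.1922077 ]
```

View pics/c10.png

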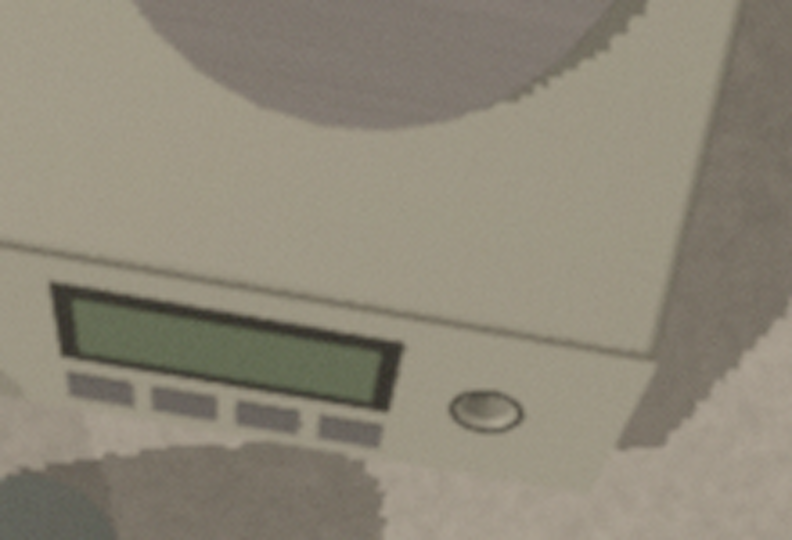

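View pics/c11.png

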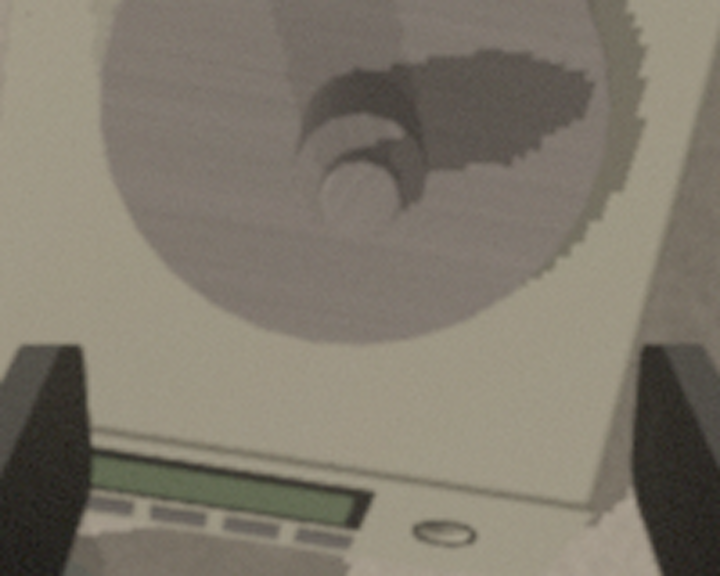

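Run:
```python
from h import *
a=('w7',294.6,233.8);b=('w6',302.9,327.7);c=('side4',235.3,172.7)
for p in (a,b,c): print(atz(*p,.0435).round(4))
for p,q in ((a,b),(a,c),(b,c)): r,e=tri(p,q);print(r.round(4),round(e,4))
k=lambda x,y:atz('w7',160+x/3.6-.4,120+y/3.6-.4,.062)
p,q=k(0,243),k(650,357); d=p-q; print('crease',p,q,np.arctan2(-d[0],d[1]))
j=lambda x,y,z:atz('w6',180+x/3.6-.4,180+y/3.6-.4,z)
print('knob',j(361,196,.1204),'side',atz('side4',180+413/4-.4,100+125/4-.4,.1204), tri(('w6',180+361/3.6-.4,180+196/3.6-.4),('side4',180+413/4-.4,100+125/4-.4)))
print('pan',j(104,105,.073),j(608,105,.073),j(350,342,.073))
# deck plane side edge yaw
e=[j(688,180,.062),j(590,500,.062)]; d=e[0]-e[1]; print('edge',e,np.arctan2(d[1],d[0]))
P=cloud('w7'); print(P[(abs(P[:,3]-320)<4)&(abs(P[:,4]-233)<3)][:,:3].mean(0))
# panel plane fit
u=P[(P[:,3]>270)&(P[:,3]<318)&(P[:,4]>222)&(P[:,4]<248)&(np.hypot(P[:,3]-294.6,P[:,4]-233.8)>14)][:,:3]
m=u.mean(0);n=np.linalg.svd(u-m)[2][2]; n*=np.sign(n[2]); print('n',n,np.degrees(np.arccos(n[2])),np.arctan2(-n[1],-n[0]),'z at hole',[m[2]-(n[0]*(h[0]-m[0])+n[1]*(h[1]-m[1]))/n[2] for h in [(.4925,.175)]])
```

```text
[0.4939 0.1761 0.0435]
[0.4933 0.1761 0.0435]
[0.4923 0.1752 0.0435]
[0.4945 0.1764 0.0451] 0.0002
[0.4928 0.1761 0.0425] 0.0012
[0.4925 0.1759 0.0427] 0.0005
crease [0.51391624 0.29641377 0.062     ] [0.52348082 0.14490338 0.062     ] 0.0630445170961677
knob [0.61775571 0.2319245  0.1204    ] side [0.61522327 0.22480817 0.1204    ] (array([0.61604806, 0.23149068, 0.11576697]), np.float64(3.7917951612711966e-05))
pan [0.60756989 0.29127617 0.073     ] [0.63613713 0.17710776 0.073     ] [0.56174289 0.22077804 0.073     ]
edge [array([0.6197514 , 0.14902442, 0.062     ]), array([0.52573896, 0.14514935, 0.062     ])] 0.04119531386093411
[0.50205719 0.15485891 0.04852824]
n [-0.57389197 -0.03760236  0.81806728] 35.1082135205698 0.0654281454589761 z at hole [np.float64(0.04276815990782688)]
```

Hole at (0.4935, 0.176, 0.0435) and balance yaw 0.063. The plane fit gives a 35.1° slope, which agrees. Now I'll plan the stylus grasp with the fingers tilted 15° forward, so the press pose suits the wrist.

```bash
cat >> h.py <<'E'
def toolR(az,f_ang):
    """az: heading d; f_ang: angle of fingers from straight-down towards +d (rad). tool z on the +d side"""
    d=np.array([np.cos(az),np.sin(az),0]);k=np.array([0,0,1.])
    y=np.sin(f_ang)*d-np.cos(f_ang)*k; z=np.cos(f_ang)*d+np.sin(f_ang)*k
    return np.stack([np.cross(y,z),y,z],1)
def go(pos,R,base=None):
    if base is None:
        s=ctrl.get_state(); base=(s['eef_pos'],Rn.from_quat(s['tcp_rot']).as_matrix())
    p,M=base
    rv=np.degrees(Rn.from_matrix(M.T@R).as_rotvec()); sh=M.T@(np.array(pos)-p)*1000
    print('turn',rv.round(1),'shift',sh.round(1),'|',np.linalg.norm(rv).round(1),np.linalg.norm(sh).round(1))
E
python3 - <<'E'
from h import *
t=np.radians(15); R=toolR(-.235,t); f=R[:,1]
G=np.array([.5635,-.129,.036]); T=G+.019*f
print(T,f,R.round(3).tolist())
s=ctrl.get_state(); M0=Rn.from_quat(s['tcp_rot']).as_matrix(); print(M0.round(3))
A=T-.11*f; A2=A.copy(); print(A)
go(A,R); go([A[0]-.03,A[1]+.1,.17],R)
E
```

```text
[ 0.5682824  -0.13014502  0.01764741] [ 0.25170523 -0.0602642  -0.96592583] [[-0.233, 0.252, 0.939], [-0.973, -0.06, -0.225], [-0.0, -0.966, 0.259]]
[[ 0.242 -0.001  0.97 ]
 [-0.97  -0.     0.242]
 [-0.    -1.    -0.001]]
[ 0.54059482 -0.12351596  0.12389925]
turn [14.8 27.3 -3.6] shift [314.4  68.9 -63.6] | 31.3 328.1
turn [14.8 27.3 -3.6] shift [210.2  22.9 -68.5] | 31.3 222.2
```

Call:
{"fn": "step_arm", "kwargs": {"rows": [[[2,4,0],[36,0,-8],0.5],[[4,8,-1],[72,0,-16],0.5],[[6,12,-2],[108,5,-24],0.5],[[8,16,-2],[144,10,-32],0.5],[[10,20,-3],[180,15,-40],0.5],[[12,24,-3],[216,20,-48],0.5],[[14.8,27.3,-3.6],[250,30,-55],0.5],[[14.8,27.3,-3.6],[285,45,-60],0.5],[[14.8,27.3,-3.6],[314,65,-63],0.5],[[14.8,27.3,-3.6],[314,69,-63],0.5]]}}

```text
time: 8.38
eef_pos: [0.5413, -0.1274, 0.1218]
tcp_rot: [0.376, -0.479, 0.624, -0.49]
contact_force: [0.1, 0.3, -0.3]
opening: 0.499
```

Call:
{"fn": "step_arm", "kwargs": {"rows": [[[0,0,0],[0,0,0],0.5],[[0,0,0],[0,0,0],0.5]]}}

```text
time: 8.55
eef_pos: [0.5418, -0.1229, 0.1241]
tcp_rot: [0.377, -0.478, 0.623, -0.492]
contact_force: [0.6, -0.2, 0.3]
opening: 0.498
```

Run:
```python
from h import *
s=ctrl.get_state(); print(s['time'],s['eef_pos'],s['qpos'],s['opening'])
print(Rn.from_quat(s['tcp_rot']).as_matrix().round(3).tolist())
snap('wrist','w8')
print(proj('w8',(.5635,-.129,.042)),proj('w8',(.612,-.1405,.042)))
```

```text
8.55 [ 0.54180869 -0.12292718  0.12413295] [-0.42894444  0.00951021  2.11457931  0.07362879  0.76146356  1.33004569] 0.49839113281664527
[[-0.233, 0.252, 0.939], [-0.973, -0.06, -0.225], [-0.001, -0.966, 0.259]]
[282.10550368 220.88423237] [281.99669963 149.63693495]
```

View pics/w8.png

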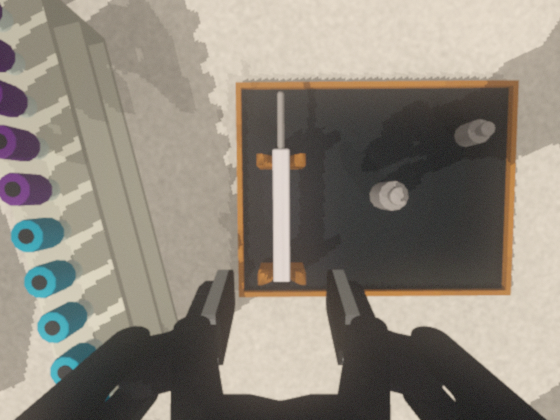

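Stylus runs vertically at column 281 (front end row 149, tip row 93), centred between the fingers as predicted. Descend and grip.

Call:
{"fn": "step_arm", "kwargs": {"newtons": 80, "rows": [[[0,0,0],[0,35,-1],0.5],[[0,0,0],[0,70,-1],0.5],[[0,0,0],[0,95,-1],0.5],[[0,0,0],[0,110,-1],0.5],[[0,0,0],[0,110,-1],0.5],[[0,0,0],[0,110,-1],0.5]]}}

```text
time: 9.1
eef_pos: [0.5688, -0.1281, 0.0183]
tcp_rot: [0.377, -0.477, 0.622, -0.492]
contact_force: [0.8, -1.3, 0.0]
opening: 0.504
```

Run:
```python
from h import *
s=ctrl.get_state(); print(s['time'],s['eef_pos'],s['qpos'],s['contact_force'])
snap('wrist','w9');snap('side','side5')
a=cv2.imread('pics/side5.png'); cv2.imwrite('pics/c12.png',cv2.resize(a[230:380,210:360],None,fx=4,fy=4,interpolation=2))
```

```text
9.1 [ 0.56875816 -0.12812752  0.01825045] [-0.41637455  0.2484031   2.08586773  0.09178819  0.55043879  1.31488381] [ 0.75585414 -1.25209411  0.04452519]
```

View pics/w9.png

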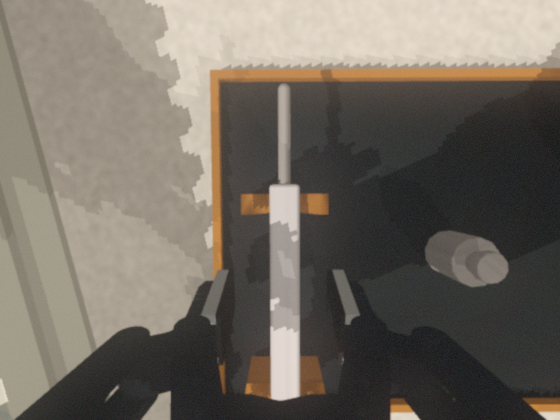

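View pics/c12.png

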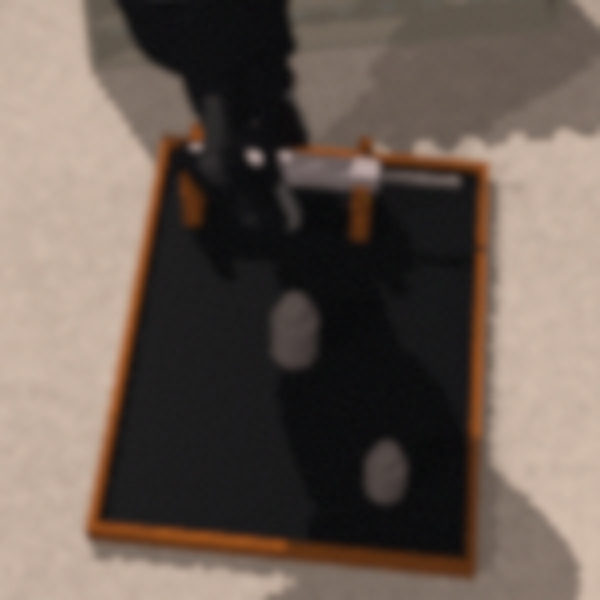

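Call:
{"fn": "step_arm", "kwargs": {"rows": [[[0,0,0],[1.5,0,0],0.5],[[0,0,0],[1.5,0,0],0.7],[[0,0,0],[1.5,0,0],1],[[0,0,0],[1.5,0,0],1],[[0,0,0],[1.5,0,0],1],[[0,0,0],[1.5,0,0],1],[[0,0,0],[1.5,0,0],1]]}}

```text
time: 9.78
eef_pos: [0.5685, -0.131, 0.0193]
tcp_rot: [0.376, -0.477, 0.623, -0.492]
contact_force: [-2.1, 0.6, 6.4]
opening: 0.124
```

Run:
```python
from h import *
s=ctrl.get_state(); print(s['time'],s['eef_pos'],s['opening'],s['contact_force'],s['tcp_rot'])
snap('wrist','w10')
```

```text
9.7833 [ 0.56850311 -0.13103889  0.01926462] 0.12443780516354312 [-2.05811778  0.58868508  6.3700176 ] [ 0.37644705 -0.47696913  0.62341446 -0.49207974]
```

View pics/w10.png

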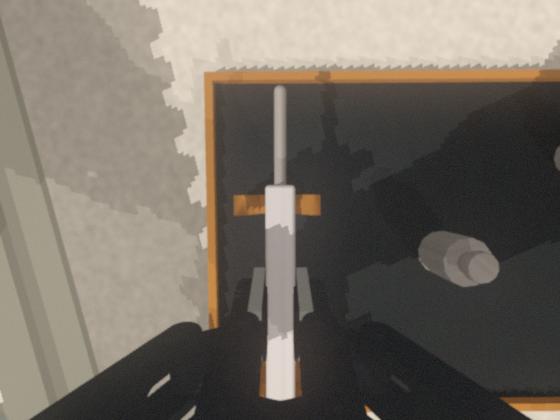

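Run:
```python
from h import *
s=ctrl.get_state(); R=toolR(-.235,np.radians(15))
go(s['eef_pos']+[0,0,.11],R)
go(s['eef_pos']+[0,0,.05],R)
np.savez('pics/ref.npz',p=s['eef_pos'],q=s['tcp_rot'])
M=Rn.from_quat(s['tcp_rot']).as_matrix()
t=atz('w10',280,89,.036); e=atz('w10',280.5,186,.042)
print('tip',t,M.T@(t-s['eef_pos']),'front top',e,M.T@(e-s['eef_pos']))
```

```text
turn [-0.2  0.  -0. ] shift [  -0.  -106.2   28.8] | 0.2 110.0
turn [-0.2  0.  -0. ] shift [ -0.  -48.3  13.1] | 0.2 50.0
tip [ 0.65112217 -0.1502692   0.036     ] [-0.00048425  0.00603889  0.08624988] front top [ 0.61252993 -0.14126855  0.042     ] [-0.00027572 -0.01011673  0.04957121]
```

Call:
{"fn": "step_arm", "kwargs": {"rows": [[[0,0,0],[0,-14,4],1],[[0,0,0],[0,-39,10.5],1],[[0,0,0],[0,-72,19.5],1],[[0,0,0],[0,-106,29],1],[[0,0,0],[0,-140,38],1],[[0,0,0],[0,-155,42],1],[[0,0,0],[0,-155,42],1]]}}

```text
time: 10.42
eef_pos: [0.571, -0.1321, 0.1849]
tcp_rot: [0.375, -0.474, 0.626, -0.493]
contact_force: [1.0, -0.4, 0.0]
opening: 0.124
```

Run:
```python
from h import *
s=ctrl.get_state(); print(s['time'],s['eef_pos'],s['opening'],s['contact_force'],s['qpos'])
snap('wrist','w11')
a=cv2.imread('pics/w11.png'); cv2.imwrite('pics/c13.png',cv2.resize(a[60:260,200:360],None,fx=3,fy=3,interpolation=2))
# press geometry
hole=np.array([.4935,.176,.0435]); yaw=.063; a=np.radians(35)
n=np.array([-np.sin(a)*np.cos(yaw),-np.sin(a)*np.sin(yaw),np.cos(a)])
R=toolR(yaw,np.radians(15-55)); 
tip_tool=np.array([-.0005,.006,.0862])
for d in (.06,.015,0,-.009,-.013):
    T=hole+n*d-R@tip_tool; print(d,T)
go(hole+n*.05-R@tip_tool,R)
go(hole+n*.05-R@tip_tool+[0,0,.08],R)
```

```text
10.4167 [ 0.57097264 -0.13209147  0.18486778] 0.12368534965887523 [ 0.99299395 -0.37947537  0.04952579] [-0.42143978 -0.00584204  2.00868027  0.06373985  0.86996356  1.34912139]
0.06 [0.39713221 0.16941979 0.15265368]
0.015 [0.42289194 0.1710448  0.11579184]
0 [0.43147852 0.17158648 0.10350456]
-0.009 [0.43663047 0.17191148 0.09613219]
-0.013 [0.43892022 0.17205592 0.09285558]
turn [-55.  -17.3  -3.7] shift [-254.3  -26.1 -233.3] | 57.7 346.1
turn [-55.  -17.3  -3.7] shift [-254.2 -103.3 -212.1] | 57.7 346.8
```

View pics/c13.png

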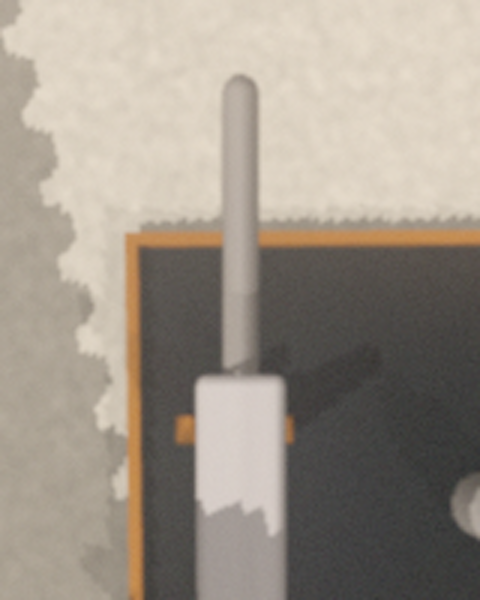

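Call:
{"fn": "step_arm", "kwargs": {"rows": [[[-5.5,-1.7,-0.4],[-25,-15,-21],1],[[-11,-3.4,-0.7],[-51,-27,-42],1],[[-16.5,-5.2,-1.1],[-76,-38,-64],1],[[-22,-7,-1.5],[-102,-48,-85],1],[[-27.5,-8.7,-1.9],[-127,-58,-106],1],[[-33,-10.4,-2.2],[-153,-67,-127],1],[[-38.5,-12.1,-2.6],[-178,-76,-148],1],[[-44,-13.8,-3],[-203,-85,-170],1],[[-49.5,-15.6,-3.3],[-229,-94,-191],1],[[-55,-17.3,-3.7],[-254,-103,-212],1]]}}

```text
time: 11.3
eef_pos: [0.4002, 0.1712, 0.2211]
tcp_rot: [0.663, -0.623, 0.284, -0.305]
contact_force: [0.9, 0.6, -0.7]
opening: 0.119
```

Run:
```python
from h import *
s=ctrl.get_state(); print(s['time'],s['eef_pos'],s['contact_force'],s['qpos'],abs(s['dq']).max())
go([.403,.169,.2245],toolR(.063,np.radians(-40)))
```

```text
11.3 [0.40018905 0.17115517 0.22114005] [ 0.92289159  0.57751644 -0.72635123] [0.13953233 0.1712788  1.84818324 0.05372471 1.83188173 1.64001366] 0.9193708548105994
turn [ 0.8  0.2 -0.1] shift [ 2.3 -4.3 -0.2] | 0.8 4.9
```

Call:
{"fn": "step_arm", "kwargs": {"rows": [[[0,0,0],[0,0,0],1],[[0,0,0],[0,0,0],1],[[0,0,0],[0,0,0],1]]}}

```text
time: 11.55
eef_pos: [0.4012, 0.1697, 0.2212]
tcp_rot: [0.662, -0.622, 0.286, -0.306]
contact_force: [0.6, -0.2, -0.0]
opening: 0.119
```

Run:
```python
from h import *
s=ctrl.get_state(); print(s['time'],s['eef_pos'],s['contact_force'],abs(s['dq']).max())
hole=np.array([.4935,.176,.0435]); yaw=.063; a=np.radians(35)
n=np.array([-np.sin(a)*np.cos(yaw),-np.sin(a)*np.sin(yaw),np.cos(a)])
R=toolR(yaw,np.radians(-40)); tt=np.array([-.0005,.006,.0862])
print(n,R.T@n)
go([.403,.169,.2245],R); go(hole+n*.05-R@tt,R); go(hole+n*.025-R@tt,R)
snap('wrist','w12');snap('side','side6');
a=cv2.imread('pics/side6.png'); cv2.imwrite('pics/c14.png',cv2.resize(a[60:260,130:330],None,fx=3,fy=3,interpolation=2))
```

```text
11.55 [0.40123349 0.16966849 0.22116083] [ 0.63326283 -0.16670658 -0.04314434] 0.02346326778799826
[-0.57243855 -0.03611142  0.81915204] [ 1.79776001e-18 -2.58819045e-01 -9.65925826e-01]
turn [ 0.5  0.1 -0.1] shift [ 0.8 -3.7 -0.9] | 0.5 3.8
turn [ 0.5  0.1 -0.1] shift [ 0.2 57.3 51. ] | 0.5 76.7
turn [ 0.5  0.1 -0.1] shift [ 0.2 63.6 75.2] | 0.5 98.5
```

View pics/w12.png

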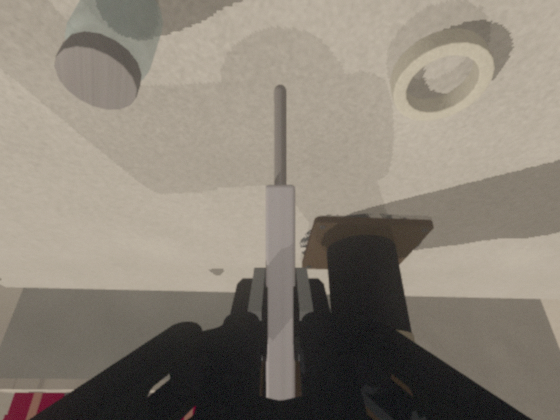

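View pics/c14.png

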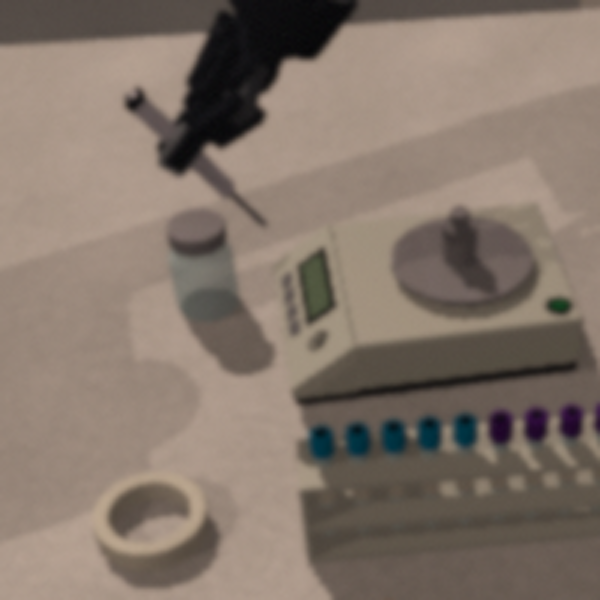

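Call:
{"fn": "step_arm", "kwargs": {"rows": [[[0.3,0,0],[0,25,25],1],[[0.5,0,0],[0,45,48],1],[[0.5,0,0],[0,60,68],1],[[0.5,0,0],[0,64,75],1],[[0.5,0,0],[0,64,75],1],[[0.5,0,0],[0,64,75],1],[[0.5,0,0],[0,64,75],1]]}}

```text
time: 12.23
eef_pos: [0.4188, 0.1711, 0.1273]
tcp_rot: [0.659, -0.62, 0.29, -0.311]
contact_force: [0.2, 0.6, -0.1]
opening: 0.12
```

Run:
```python
from h import *
s=ctrl.get_state(); print(s['time'],s['eef_pos'],s['contact_force'],abs(s['dq']).max(),s['opening'])
M=Rn.from_quat(s['tcp_rot']).as_matrix(); print('tip est',s['eef_pos']+M@[-.0005,.006,.0862])
hole=np.array([.4935,.176,.0435]); yaw=.063; a=np.radians(35)
n=np.array([-np.sin(a)*np.cos(yaw),-np.sin(a)*np.sin(yaw),np.cos(a)])
print('want',hole+.025*n)
snap('wrist','w13');snap('side','side7');snap('scene','scene7')
a=cv2.imread('pics/side7.png'); cv2.imwrite('pics/c15.png',cv2.resize(a[110:210,190:290],None,fx=6,fy=6,interpolation=2))
a=cv2.imread('pics/w13.png'); cv2.imwrite('pics/c16.png',cv2.resize(a[40:240,200:360],None,fx=3,fy=3,interpolation=2))
a=cv2.imread('pics/scene7.png'); cv2.imwrite('pics/c17.png',cv2.resize(a[130:270,310:450],None,fx=4,fy=4,interpolation=2))
```

```text
12.2333 [0.41877008 0.17111188 0.12728287] [ 0.18508489  0.60085479 -0.07103103] 0.010106815316188789 0.1199228152174638
tip est [0.48115759 0.17567421 0.06767018]
want [0.47918904 0.17509721 0.0639788 ]
```

View pics/w13.png

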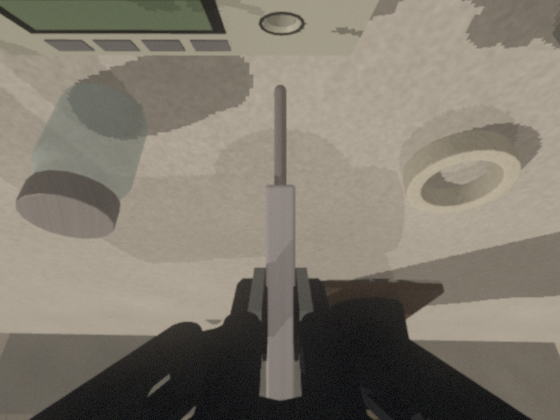

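View pics/c15.png

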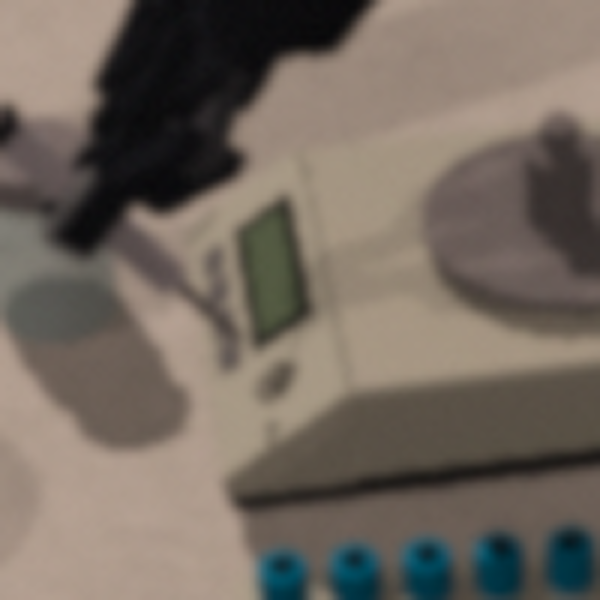

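View pics/c16.png

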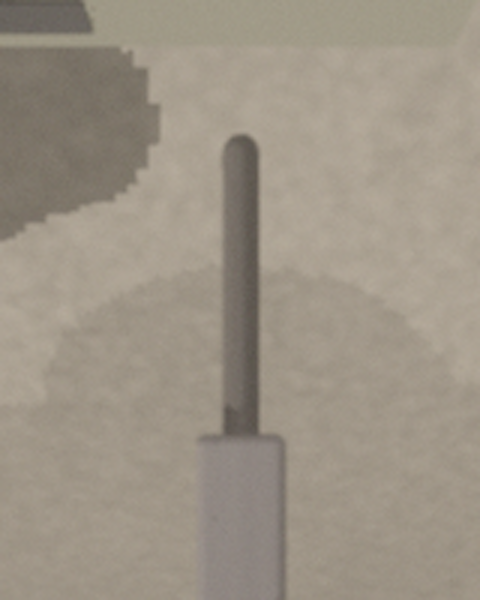

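View pics/c17.png

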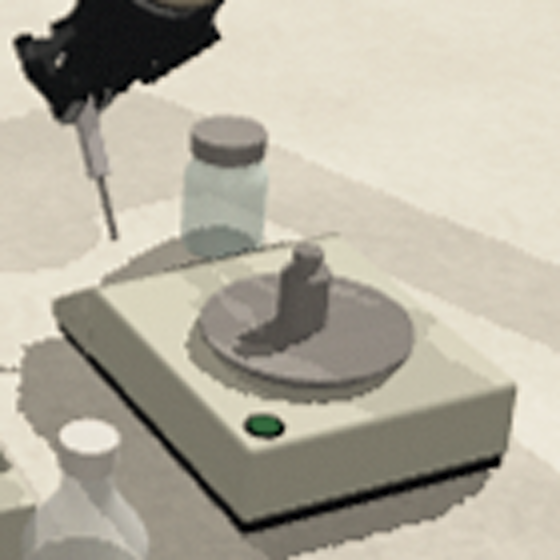

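Run:
```python
from h import *
w=('w13',280.0,86);s=('side7',228.9,166.6);c=('scene7',338.4,189.1)
for p,q in ((w,s),(w,c),(s,c)): r,e=tri(p,q);print(r.round(4),round(e,4))
print('hole w13',atz('w13',282,23.5,.0435),tri(('w13',282,23.5),('w7',294.6,233.8)),tri(('w13',282,23.5),('side4',235.3,172.7)))
# along-normal prediction: project hole axis in side and wrist
hole=np.array([.4935,.176,.0435]); yaw=.063; a=np.radians(35)
n=np.array([-np.sin(a)*np.cos(yaw),-np.sin(a)*np.sin(yaw),np.cos(a)])
for d in (0,.02,.025,.03): print(d,proj('side7',hole+n*d),proj('w13',hole+n*d),proj('scene7',hole+n*d))
```

```text
[0.4786 0.1756 0.0635] 0.0001
[0.4828 0.1754 0.0699] 0.0016
[0.4782 0.1757 0.0661] 0.004
hole w13 [0.49362758 0.17581016 0.0435    ] (array([0.49379123, 0.17595264, 0.04359804]), np.float64(0.00033332851092630016)) (array([0.49265782, 0.17592322, 0.04258605]), np.float64(0.0008531018360044959))
0 [235.76848317 172.4515848 ] [281.52053502  23.77810887] [340.23618861 200.62053779]
0.02 [230.5118069 167.7786241] [281.36956748  73.34222711] [338.36967858 192.73324323]
0.025 [229.17746073 166.59244735] [281.33222376  85.6025349 ] [337.90338132 190.76281511]
0.03 [227.83489456 165.39896337] [281.29503729  97.81121455] [337.43721605 188.79294473]
```

Call:
{"fn": "step_arm", "kwargs": {"rows": [[[0,0,0],[0.5,1.3,5],1],[[0,0,0],[0.5,2.6,10],1],[[0,0,0],[0.5,3.9,15],1],[[0,0,0],[0.5,4.7,17.5],1],[[0,0,0],[0.5,4.7,17.5],1],[[0,0,0],[0.5,4.7,17.5],1]]}}

```text
time: 12.88
eef_pos: [0.428, 0.1715, 0.1104]
tcp_rot: [0.66, -0.621, 0.289, -0.31]
contact_force: [0.0, 0.5, -0.7]
opening: 0.121
```

Run:
```python
from h import *
E=[];Q=[]
for i in range(8):
    s=ctrl.get_state(); E.append(s['eef_pos']);Q.append(s['qpos']); 
    [snap('wrist','w14'),snap('side','side8')] if i==0 else viewer.read_camera('side')
E=np.array(E);Q=np.array(Q); print(s['time'],E.mean(0),E.std(0),Q.std(0),s['contact_force'])
M=Rn.from_quat(s['tcp_rot']).as_matrix(); print('tip est',E.mean(0)+M@[-.0005,.006,.0862])
hole=np.array([.4935,.176,.0435]); yaw=.063; a=np.radians(35)
n=np.array([-np.sin(a)*np.cos(yaw),-np.sin(a)*np.sin(yaw),np.cos(a)])
print('want',hole+.007*n)
a=cv2.imread('pics/side8.png'); cv2.imwrite('pics/c18.png',cv2.resize(a[140:200,210:270],None,fx=10,fy=10,interpolation=2))
a=cv2.imread('pics/w14.png'); cv2.imwrite('pics/c19.png',cv2.resize(a[30:190,190:370],None,fx=4,fy=3.7,interpolation=2))
```

```text
13.2833 [0.42811793 0.17149542 0.11083658] [4.78686247e-05 1.61786446e-05 1.68380301e-04] [2.18763490e-05 3.96617849e-04 2.74494547e-05 1.40791075e-05
 5.23612141e-05 1.85622072e-05] [ 0.46552385 -0.54311579 -0.55287134]
tip est [0.49034739 0.1760775  0.05106042]
want [0.48949293 0.17574722 0.04923406]
```

View pics/c18.png

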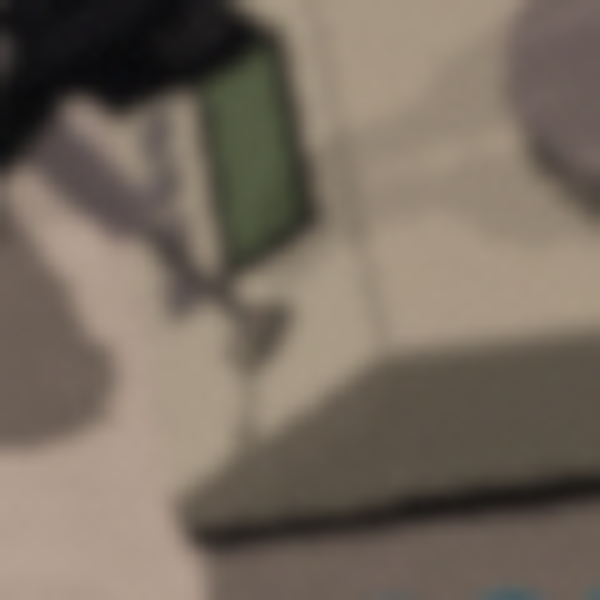

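View pics/c19.png

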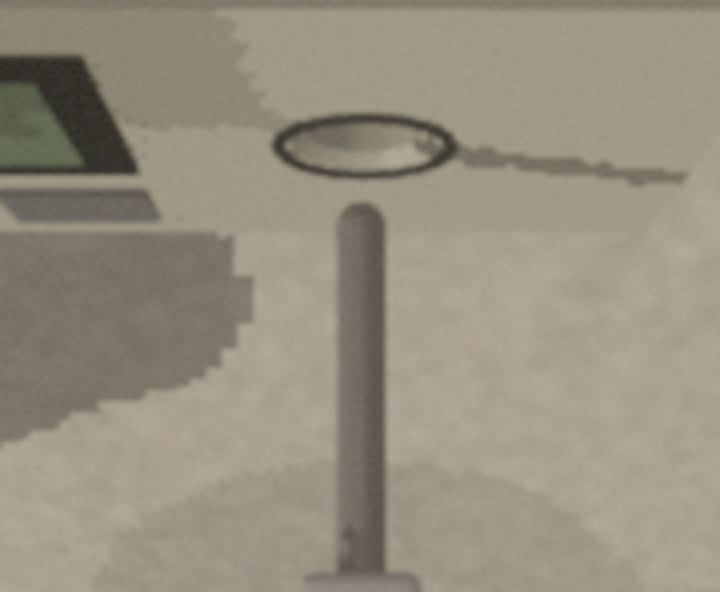

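Run:
```python
from h import *
hole=np.array([.4935,.176,.0435]); yaw=.063; a=np.radians(35)
n=np.array([-np.sin(a)*np.cos(yaw),-np.sin(a)*np.sin(yaw),np.cos(a)]); u=np.array([np.cos(a)*np.cos(yaw),np.cos(a)*np.sin(yaw),np.sin(a)]); c=np.cross(u,n)
p0=proj('side8',hole); 
for d in (u,n,c): print((proj('side8',hole+d*.01)-p0)/10,'px/mm')
A=load('side4')['p'].astype(int).sum(2);B=load('side8')['p'].astype(int).sum(2)
D=np.abs(A-B).astype(float); D=np.clip(D/D.max()*400,0,255).astype(np.uint8)
cv2.imwrite('pics/c20.png',cv2.resize(D[140:200,210:270],None,fx=10,fy=10,interpolation=2))
```

```text
[ 0.31790387 -0.22289268] px/mm
[-0.26123438 -0.23222621] px/mm
[0.04689911 0.2611712 ] px/mm
```

View pics/c20.png

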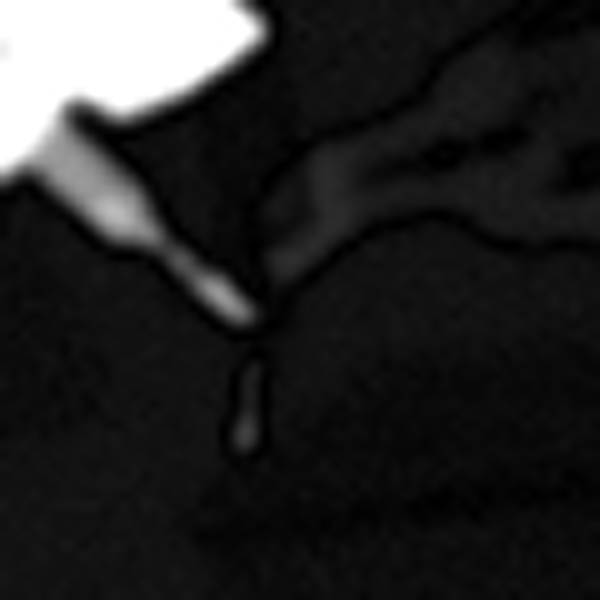

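Call:
{"fn": "step_arm", "kwargs": {"rows": [[[0,0,0],[0.3,1.2,-0.3],1],[[0,0,0],[0.3,1.2,-0.3],1],[[0,0,0],[0.3,2.2,3.5],1],[[0,0,0],[0.3,3,6.5],1],[[0,0,0],[0.3,3.5,8.4],1],[[0,0,0],[0.3,3.5,8.4],1],[[0,0,0],[0.3,3.5,8.4],1]]}}

```text
time: 13.92
eef_pos: [0.4323, 0.1715, 0.1025]
tcp_rot: [0.66, -0.621, 0.289, -0.31]
contact_force: [-0.3, 0.3, -0.1]
opening: 0.118
```

Run:
```python
from h import *
s=ctrl.get_state(); print(s['time'],s['eef_pos'],s['contact_force'],s['wrist_torque'])
snap('wrist','w15');snap('side','side9')
a=cv2.imread('pics/side9.png'); cv2.imwrite('pics/c21.png',cv2.resize(a[140:200,210:270],None,fx=10,fy=10,interpolation=2))
a=cv2.imread('pics/w15.png'); cv2.imwrite('pics/c22.png',cv2.resize(a[30:190,190:370],None,fx=4,fy=3.7,interpolation=2))
```

```text
13.9167 [0.4323429  0.17146135 0.10251417] [-0.26424421  0.31667318 -0.06957536] [ 0.01401119 -0.30653326 -0.01651238]
```

View pics/c21.png

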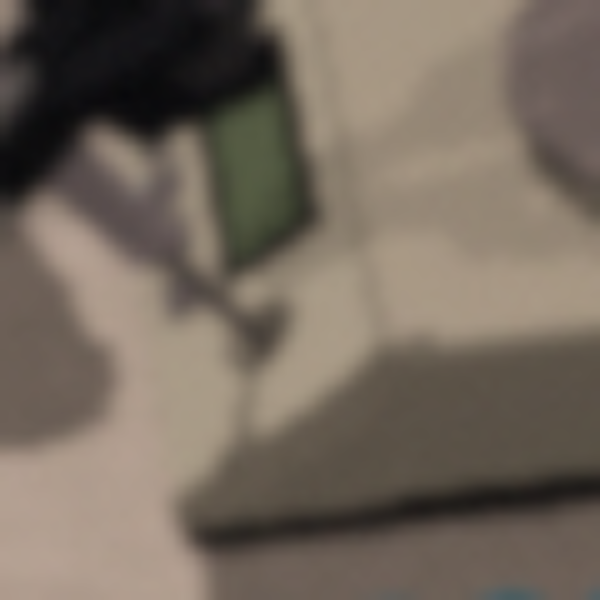

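View pics/c22.png

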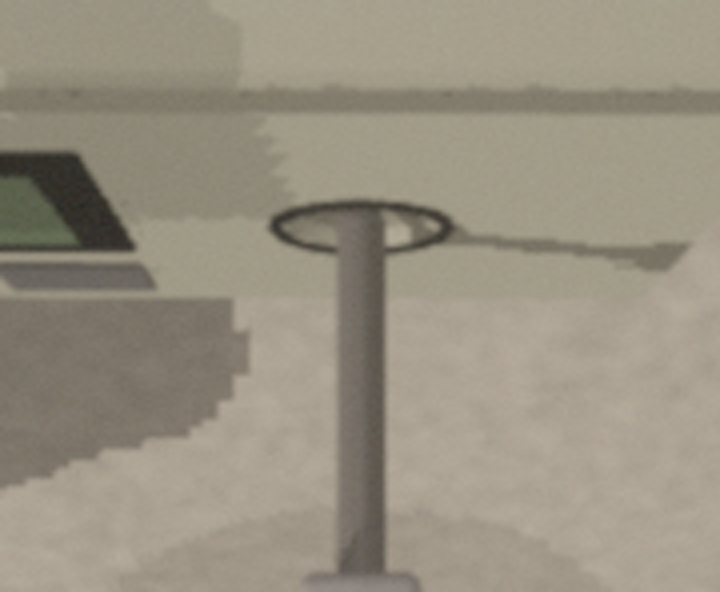

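The tip overlaps the ring at its middle (c22 361,215) with no contact force. Continue inward.

Call:
{"fn": "step_arm", "kwargs": {"rows": [[[0,0,0],[0,0.5,2],1],[[0,0,0],[0,1,4],1],[[0,0,0],[0,1.3,5],1],[[0,0,0],[0,1.3,5],1]]}}

```text
time: 14.35
eef_pos: [0.4354, 0.1716, 0.0983]
tcp_rot: [0.66, -0.621, 0.289, -0.31]
contact_force: [0.7, 0.6, -0.5]
opening: 0.122
```

Run:
```python
from h import *
s=ctrl.get_state(); print(s['time'],s['eef_pos'],s['contact_force'],s['wrist_torque'])
M=Rn.from_quat(s['tcp_rot']).as_matrix(); print('tip est',s['eef_pos']+M@[-.0005,.006,.0862], 'F tool',M.T@s['contact_force'])
snap('wrist','w16')
a=cv2.imread('pics/w16.png'); cv2.imwrite('pics/c23.png',cv2.resize(a[30:190,190:370],None,fx=4,fy=3.7,interpolation=2))
```

```text
14.35 [0.43536059 0.17163733 0.09829114] [ 0.68567077  0.55639826 -0.49843458] [ 0.04079721 -0.37332511  0.01479931]
tip est [0.49755398 0.17620704 0.0384765 ] F tool [-0.51102809 -0.0765545   0.87243919]
```

View pics/c23.png

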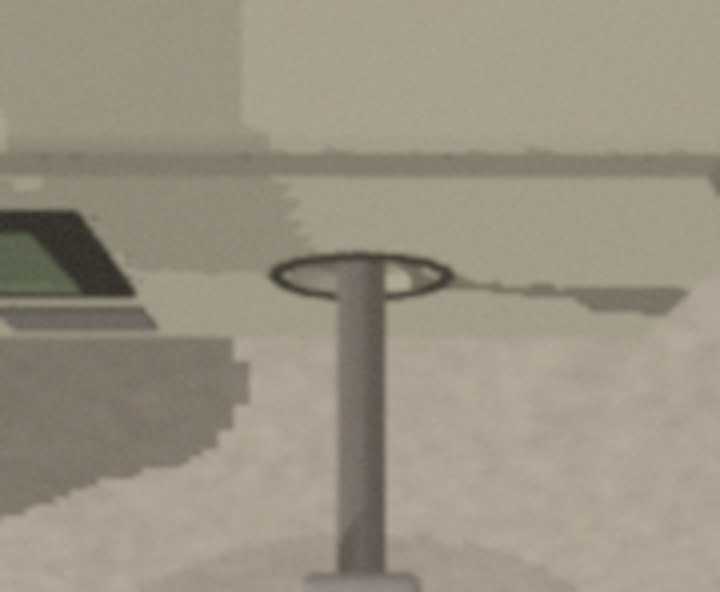

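Call:
{"fn": "step_arm", "kwargs": {"rows": [[[0,0,0],[0,0.5,2],1],[[0,0,0],[0,1,4],1],[[0,0,0],[0,1.3,5],1],[[0,0,0],[0,1.3,5],1]]}}

```text
time: 14.73
eef_pos: [0.4381, 0.1719, 0.0947]
tcp_rot: [0.66, -0.621, 0.289, -0.31]
contact_force: [-1.6, 0.2, 3.6]
opening: 0.12
```

Run:
```python
from h import *
s=ctrl.get_state(); print(s['time'],s['eef_pos'],s['contact_force'],s['wrist_torque'])
M=Rn.from_quat(s['tcp_rot']).as_matrix(); print('tip est',s['eef_pos']+M@[-.0005,.006,.0862], 'F tool',M.T@s['contact_force'])
```

```text
14.7333 [0.4381475  0.17188455 0.09466277] [-1.60072959  0.18483472  3.58233629] [-0.01477593  0.173811   -0.00392452]
tip est [0.50026819 0.17646271 0.03477329] F tool [-0.29566244 -1.73044467 -3.51394043]
```

Axial force is about 3.9 N, so the spring is partly compressed. Push to the bottom and hold.

Call:
{"fn": "step_arm", "kwargs": {"rows": [[[0,0,0],[0,0.5,2],1],[[0,0,0],[0,0.8,3],1],[[0,0,0],[0,0.8,3],1],[[0,0,0],[0,0.8,3],1]]}}

```text
time: 15.07
eef_pos: [0.4391, 0.172, 0.0935]
tcp_rot: [0.661, -0.621, 0.288, -0.308]
contact_force: [-6.2, -0.1, 8.7]
opening: 0.116
```

Run:
```python
from h import *
s=ctrl.get_state(); print(s['time'],s['eef_pos'],s['contact_force'],s['wrist_torque'])
M=Rn.from_quat(s['tcp_rot']).as_matrix(); print('tip est',s['eef_pos']+M@[-.0005,.006,.0862], 'F tool',M.T@s['contact_force'],s['opening'])
snap('wrist','w17')
a=cv2.imread('pics/w17.png'); cv2.imwrite('pics/c24.png',a[:, 100:460])
```

```text
15.0667 [0.43909056 0.17199576 0.09352511] [-6.18044979 -0.11599998  8.68492974] [-0.13782888  1.10556911 -0.03335106]
tip est [0.50097648 0.17656963 0.03339274] F tool [ -0.29818957  -2.66130722 -10.31833064] 0.11641197273467793
```

View pics/c24.png

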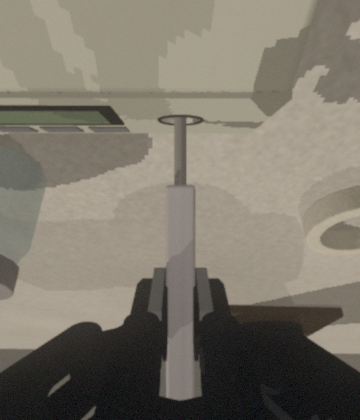

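10.7 N axial means the button is bottomed out. Holding for over 1.2 s.

Call:
{"fn": "step_arm", "kwargs": {"rows": [[[0,0,0],[0,0.1,0.5],1],[[0,0,0],[0,0.1,0.5],1],[[0,0,0],[0,0.1,0.5],1],[[0,0,0],[0,0.1,0.5],1],[[0,0,0],[0,0.1,0.5],1],[[0,0,0],[0,0.1,0.5],1],[[0,0,0],[0,0.1,0.5],1],[[0,0,0],[0,0.1,0.5],1],[[0,0,0],[0,0.1,0.5],1],[[0,0,0],[0,0.1,0.5],1]]}}

```text
time: 15.95
eef_pos: [0.4391, 0.172, 0.0935]
tcp_rot: [0.661, -0.621, 0.287, -0.308]
contact_force: [-4.9, 0.0, 9.2]
opening: 0.121
```

Call:
{"fn": "step_arm", "kwargs": {"rows": [[[0,0,0],[0,0,0],1],[[0,0,0],[0,0,0],1],[[0,0,0],[0,0,0],1],[[0,0,0],[0,0,0],1],[[0,0,0],[0,0,0],1],[[0,0,0],[0,0,0],1],[[0,0,0],[0,0,0],1],[[0,0,0],[0,0,0],1]]}}

```text
time: 16.62
eef_pos: [0.4392, 0.172, 0.0935]
tcp_rot: [0.661, -0.621, 0.287, -0.308]
contact_force: [-5.5, 0.0, 10.7]
opening: 0.122
```

Run:
```python
from h import *
s=ctrl.get_state(); print(s['time'],s['eef_pos'],s['contact_force'],s['wrist_torque'])
M=Rn.from_quat(s['tcp_rot']).as_matrix(); print(M.round(3),'F tool',M.T@s['contact_force'],s['opening'])
snap('wrist','w18');snap('side','side10')
g=cv2.imread('pics/side10.png'); cv2.imwrite('pics/c25.png',cv2.resize(g[110:210,190:330],None,fx=5,fy=5,interpolation=2))
```

```text
16.6167 [0.43916221 0.17198841 0.09350823] [-5.48112726  0.04191832 10.73552812] [-0.17432375  1.31423453  0.00608462]
[[ 0.063 -0.644  0.763]
 [-0.998 -0.038  0.05 ]
 [-0.003 -0.764 -0.645]] F tool [ -0.41808234  -4.67551458 -11.10229021] 0.1219827083330623
```

View pics/w18.png

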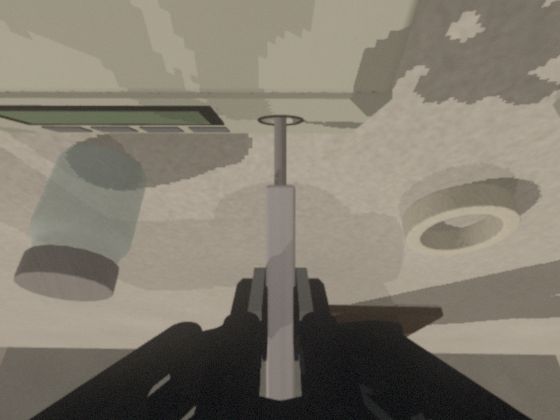

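View pics/c25.png

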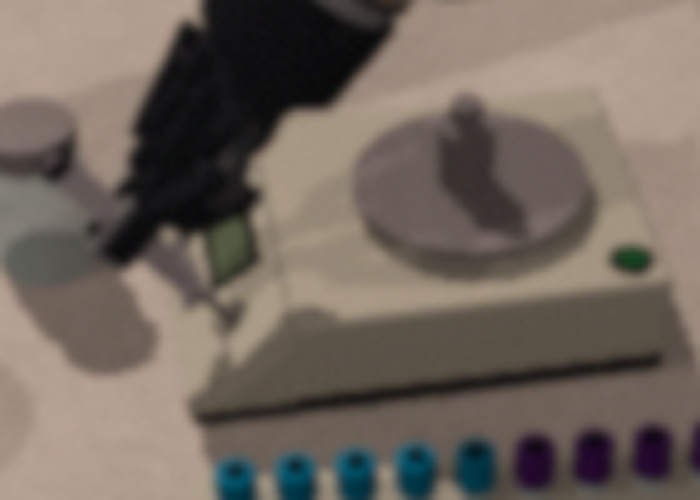

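Held for over 1.5 s at bottom depth (estimated 12.4 mm below the panel surface). Withdraw straight out.

Call:
{"fn": "step_arm", "kwargs": {"rows": [[[0,0,0],[0,-1.3,-5],1],[[0,0,0],[0,-3.9,-14.5],1],[[0,0,0],[0,-7.7,-29],1],[[0,0,0],[0,-14,-52],1],[[0,0,0],[0,-21,-70],1],[[0,0,0],[0,-50,-85],1],[[0,0,0],[0,-80,-93],1],[[0,0,0],[0,-80,-93],1],[[0,0,0],[0,-80,-93],1]]}}

```text
time: 17.47
eef_pos: [0.4219, 0.1705, 0.214]
tcp_rot: [0.658, -0.62, 0.291, -0.312]
contact_force: [-0.2, 0.7, -1.3]
opening: 0.122
```

Run:
```python
from h import *
s=ctrl.get_state(); print(s['time'],s['eef_pos'],s['contact_force'],s['opening'])
snap('wrist','w19'); snap('side','side11')
r=np.load('pics/ref.npz'); Rr=toolR(-.235,np.radians(15))
P=r['p']; print(P,Rn.from_quat(r['q']).as_matrix().round(3).tolist())
go(P+[0,0,.165],Rr)
for f in('w10','w12','w19'):
    g=cv2.imread(f'pics/{f}.png'); cv2.imwrite(f'pics/{f}c.png',cv2.resize(g[70:210,240:320],None,fx=4,fy=4,interpolation=2))
cv2.imwrite('pics/c26.png',np.hstack([cv2.imread(f'pics/{f}c.png') for f in('w10','w12')]+[cv2.imread('pics/w19c.png')])[:,:])
```

```text
17.4667 [0.42186363 0.17051319 0.21396577] [-0.17249053  0.67659386 -1.27343233] 0.12203951490415735
[ 0.56850237 -0.13103835  0.01927016] [[-0.232, 0.254, 0.939], [-0.973, -0.061, -0.224], [-0.0, -0.965, 0.262]]
turn [54.4 17.3  3.6] shift [310.1 -62.9 116.4] | 57.2 337.1
```

View pics/c26.png

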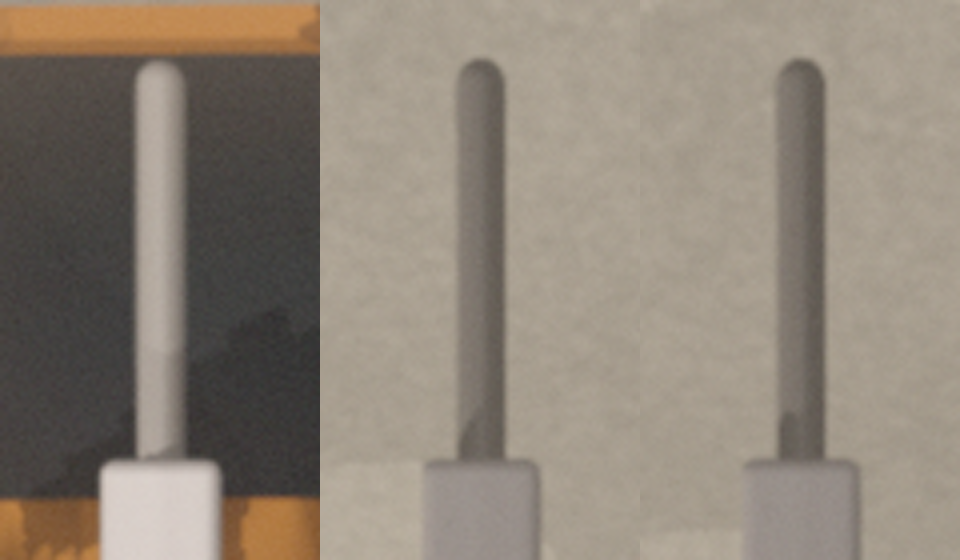

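View pics/side11.png

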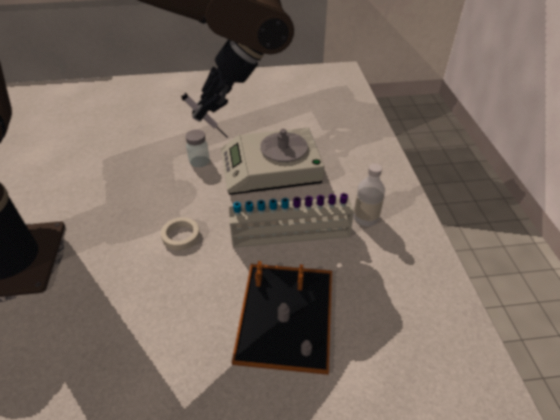

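Call:
{"fn": "step_arm", "kwargs": {"rows": [[[5.4,1.7,0.4],[31,-10,12],1],[[10.9,3.5,0.7],[62,-18,23],1],[[16.3,5.2,1.1],[93,-26,35],1],[[21.8,6.9,1.4],[124,-34,47],1],[[27.2,8.6,1.8],[155,-41,58],1],[[32.6,10.4,2.2],[186,-47,70],1],[[38.1,12.1,2.5],[217,-52,81],1],[[43.5,13.8,2.9],[248,-57,93],1],[[49,15.6,3.2],[279,-60,105],1],[[54.4,17.3,3.6],[310,-63,116],1]]}}

```text
time: 18.4
eef_pos: [0.5682, -0.132, 0.1836]
tcp_rot: [0.376, -0.478, 0.624, -0.491]
contact_force: [0.4, 0.5, -1.7]
opening: 0.121
```

Call:
{"fn": "step_arm", "kwargs": {"rows": [[[0,0,0],[0,0,0],1],[[0,0,0],[0,0,0],1],[[0,0,0],[0,0,0],1]]}}

```text
time: 18.65
eef_pos: [0.5678, -0.1302, 0.1839]
tcp_rot: [0.378, -0.479, 0.622, -0.491]
contact_force: [-0.1, -0.2, -0.5]
opening: 0.119
```

Run:
```python
from h import *
s=ctrl.get_state(); print(s['time'],s['eef_pos'],s['contact_force'],s['opening'],abs(s['dq']).max())
r=np.load('pics/ref.npz'); Rr=Rn.from_quat(r['q']).as_matrix()
P=r['p']; go(P+[0,0,.04],Rr); go(P,Rr)
snap('wrist','w20')
```

```text
18.65 [ 0.56779292 -0.13017946  0.18390609] [-0.13768221 -0.23629255 -0.5218914 ] 0.11926442836196073 0.022262535040673662
turn [ 0.4 -0.  -0. ] shift [  0.7 120.7 -30.9] | 0.4 124.6
turn [ 0.4 -0.  -0. ] shift [  0.7 159.4 -41.1] | 0.4 164.6
```

View pics/w20.png

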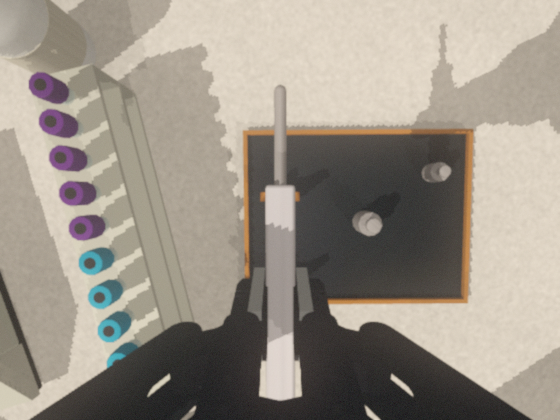

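Rest is under the handle at (280,197), and the tip is still at row 86. Lower to 35 mm above, then check.

Call:
{"fn": "step_arm", "kwargs": {"rows": [[[0.4,0,0],[0.5,38,-10],1],[[0.4,0,0],[0.7,76,-19],1],[[0.4,0,0],[0.7,108,-28],1],[[0.4,0,0],[0.7,126,-32.5],1],[[0.4,0,0],[0.7,126,-32.5],1],[[0.4,0,0],[0.7,126,-32.5],1]]}}

```text
time: 19.2
eef_pos: [0.5695, -0.1304, 0.0546]
tcp_rot: [0.377, -0.476, 0.623, -0.493]
contact_force: [1.0, 0.2, 0.1]
opening: 0.12
```

Run:
```python
from h import *
E=[]
for i in range(4):
    s=ctrl.get_state(); E.append(s['eef_pos'])
    snap('wrist','w21') if i==0 else snap('side','side12')
print(s['time'],E,s['contact_force'])
r=np.load('pics/ref.npz'); Rr=Rn.from_quat(r['q']).as_matrix()
P=r['p']; go(P,Rr)
g=cv2.imread('pics/w21.png'); cv2.imwrite('pics/c27.png',cv2.resize(g[70:420,180:400],None,fx=2,fy=1.7,interpolation=2))
g=cv2.imread('pics/side12.png'); cv2.imwrite('pics/c28.png',cv2.resize(g[240:320,225:345],None,fx=6,fy=6,interpolation=2))
```

```text
19.35 [array([ 0.5695205 , -0.13041429,  0.05455528]), array([ 0.57089892, -0.13124623,  0.05653177]), array([ 0.57163108, -0.13178534,  0.05768843]), array([ 0.57183028, -0.13209279,  0.05818019])] [ 0.8947215  -0.92291851 -0.62231585]
turn [-0.5  0.1  0.1] shift [ -0.5  36.6 -13.8] | 0.5 39.1
```

View pics/c27.png

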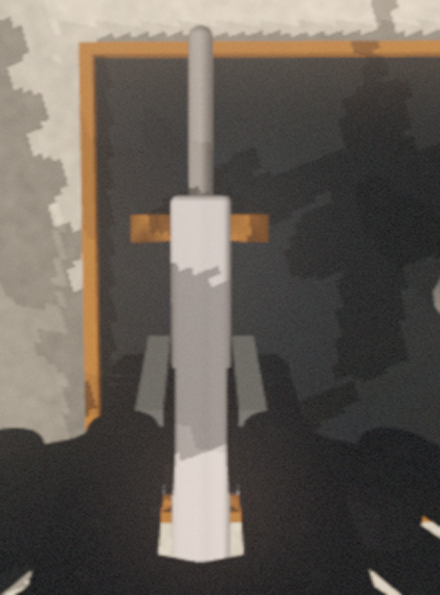

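View pics/c28.png

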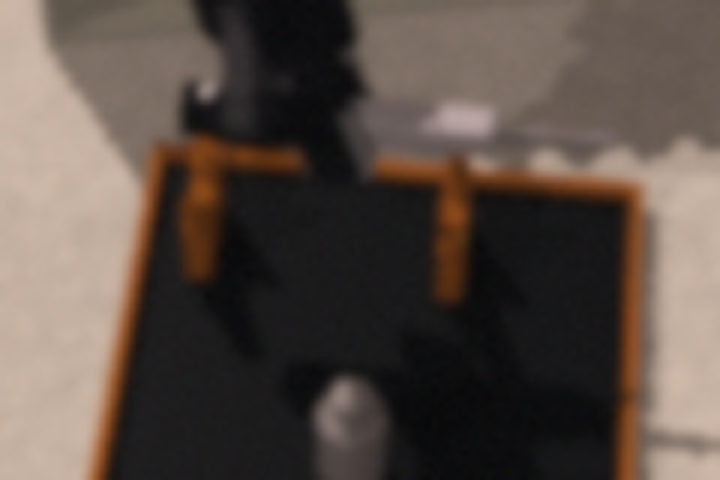

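Call:
{"fn": "step_arm", "kwargs": {"rows": [[[0,0,0],[-0.3,12,-4],1],[[0,0,0],[-0.3,22,-8],1],[[0,0,0],[-0.3,30,-11],1],[[0,0,0],[-0.3,34,-12.8],1],[[0,0,0],[-0.3,34,-12.8],1],[[0,0,0],[-0.3,34,-12.8],1],[[0,0,0],[-0.3,34,-12.8],1]]}}

```text
time: 19.98
eef_pos: [0.5668, -0.1309, 0.0194]
tcp_rot: [0.376, -0.476, 0.625, -0.493]
contact_force: [0.1, 0.4, 0.5]
opening: 0.123
```

Run:
```python
from h import *
E=[]
for i in range(3):
    s=ctrl.get_state(); E.append(s['eef_pos'])
    snap('wrist','w22') if i==0 else snap('side','side13')
print(s['time'],E,s['contact_force'])
r=np.load('pics/ref.npz'); Rr=Rn.from_quat(r['q']).as_matrix()
P=r['p']; go(P,Rr)
```

```text
20.0833 [array([ 0.56682311, -0.13090456,  0.01944223]), array([ 0.5668326 , -0.13091512,  0.0194431 ]), array([ 0.56682944, -0.1308739 ,  0.01943512])] [ 0.22256807 -0.4045031   0.24802162]
turn [-0.2  0.   0. ] shift [-0.3  0.6  1.6] | 0.2 1.7
```

Call:
{"fn": "step_arm", "kwargs": {"rows": [[[0,0,0],[0,0.5,1],1],[[0,0,0],[0,1,1.3],1],[[0,0,0],[0,1.5,1.3],1],[[0,0,0],[0,1.5,1.3],1]]}}

```text
time: 20.47
eef_pos: [0.5677, -0.131, 0.0192]
tcp_rot: [0.376, -0.476, 0.624, -0.493]
contact_force: [-8.1, 2.4, 13.1]
opening: 0.123
```

Run:
```python
from h import *
snap('wrist','w23')
s=ctrl.get_state(); print(s['time'],s['eef_pos'],s['contact_force'])
```

```text
20.5167 [ 0.56774114 -0.13104741  0.01923688] [-9.43801157  1.64926568 11.84504514]
```

View pics/w23.png

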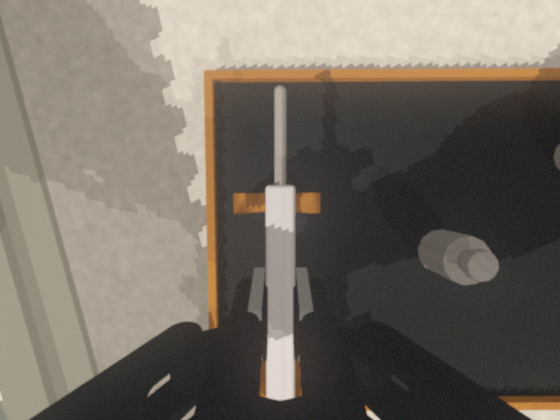

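The stylus is seated (12 N, and the picture is nearly identical to w10). Ease off, open, retreat.

Call:
{"fn": "step_arm", "kwargs": {"rows": [[[0,0,0],[0,-1,-1],1],[[0,0,0],[0,-1,-1],0.8],[[0,0,0],[0,-1,-1],0.5],[[0,0,0],[0,-1,-1],0.5],[[0,0,0],[0,-1,-1],0.5],[[0,0,0],[0,-30,-1],0.5],[[0,0,0],[0,-65,-1],0.5],[[0,0,0],[0,-100,-1],0.5],[[0,0,0],[0,-130,-1],0.5],[[0,0,0],[0,-130,-1],0.5]]}}

```text
time: 21.35
eef_pos: [0.5369, -0.1243, 0.1506]
tcp_rot: [0.373, -0.471, 0.628, -0.494]
contact_force: [0.5, -0.2, 1.4]
opening: 0.5
```

Run:
```python
from h import *
s=ctrl.get_state(); print(s['time'],s['eef_pos'],s['contact_force'],s['qpos'])
snap('wrist','w24');snap('side','side14');snap('scene','scene14')
g=cv2.imread('pics/side14.png'); cv2.imwrite('pics/c29.png',cv2.resize(g[255:375,225:345],None,fx=5,fy=5,interpolation=2))
g=cv2.imread('pics/scene14.png'); cv2.imwrite('pics/c30.png',cv2.resize(g[180:295,130:290],None,fx=5,fy=5,interpolation=2))
# next: above weight on pan
R=toolR(np.arctan2(.242,.97),0); s=ctrl.get_state()
go([.60,.225,.21],R);
```

```text
21.35 [ 0.53686114 -0.12426236  0.15062923] [ 0.53284987 -0.22627661  1.40046065] [-0.43600821 -0.04787104  2.11882816  0.07411816  0.79609927  1.32410597]
turn [-15.1 -27.3   3.7] shift [-353.7  -69.     2.2] | 31.4 360.4
```

View pics/w24.png

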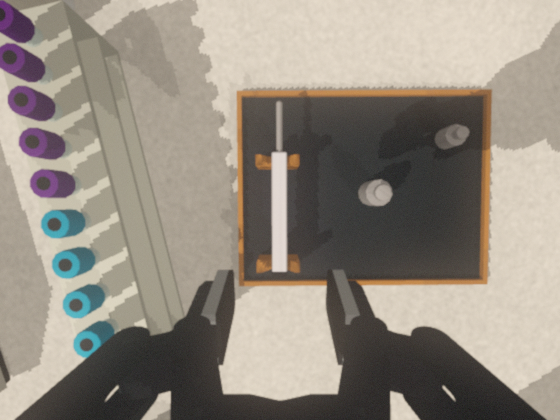

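View pics/c29.png

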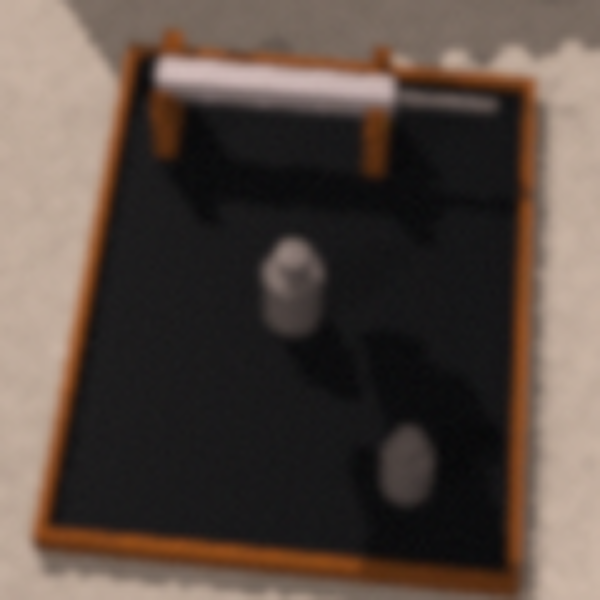

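View pics/c30.png

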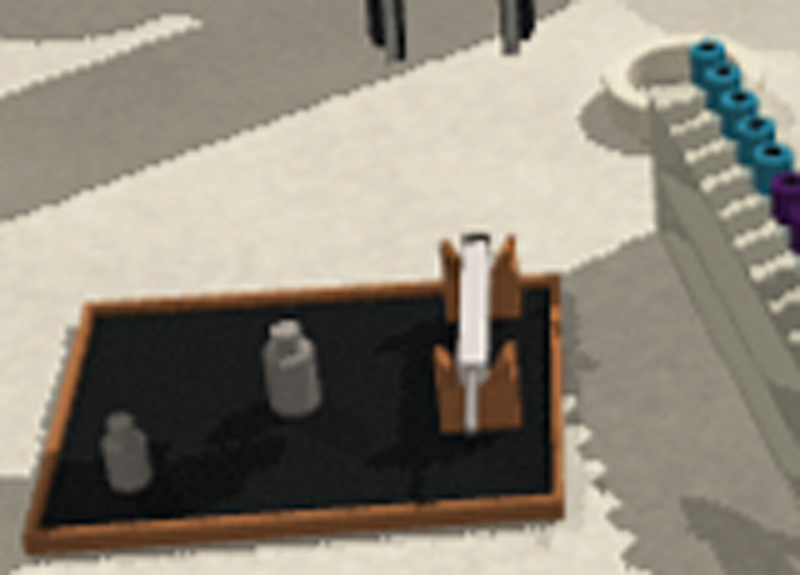

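The stylus lies in both rests, about 1–2 mm from its old place. Now fetch the weight.

Call:
{"fn": "step_arm", "kwargs": {"rows": [[[-2,-3,0],[-36,-20,0],0.4],[[-4,-6,1],[-72,-35,0],0.4],[[-6,-9,1],[-108,-45,0],0.4],[[-8,-12,2],[-144,-52,0],0.4],[[-10,-16,2],[-180,-58,0],0.4],[[-12,-20,3],[-216,-64,1],0.4],[[-14,-24,3],[-252,-69,2],0.4],[[-15.1,-27.3,3.7],[-288,-69,2],0.4],[[-15.1,-27.3,3.7],[-324,-69,2],0.4],[[-15.1,-27.3,3.7],[-354,-69,2],0.4]]}}

```text
time: 22.33
eef_pos: [0.5997, 0.2275, 0.2068]
tcp_rot: [0.559, -0.436, 0.434, -0.556]
contact_force: [-1.1, -1.1, 0.4]
opening: 0.599
```

Call:
{"fn": "step_arm", "kwargs": {"rows": [[[0,0,0],[0,0,0],0.4],[[0,0,0],[0,0,0],0.4],[[0,0,0],[0,0,0],0.4]]}}

```text
time: 22.58
eef_pos: [0.5993, 0.2248, 0.2076]
tcp_rot: [0.559, -0.436, 0.434, -0.556]
contact_force: [-0.5, 0.2, 0.3]
opening: 0.597
```

Run:
```python
from h import *
s=ctrl.get_state(); print(s['time'],s['eef_pos'],s['contact_force'])
snap('wrist','w25')
g=cv2.imread('pics/w25.png'); cv2.imwrite('pics/c31.png',cv2.resize(g[130:330,200:360],None,fx=3,fy=3,interpolation=2))
R=toolR(np.arctan2(.242,.97),0)
go([.617,.232,.14],R);go([.617,.232,.0798],R)
```

```text
22.5833 [0.59925098 0.22479253 0.20762156] [-0.48722867  0.2124862   0.34519464]
turn [ 0.2 -0.   0. ] shift [-3.3 68.2 19.2] | 0.2 70.9
turn [ 0.2 -0.   0. ] shift [ -3.3 128.4  19.4] | 0.2 129.8
```

View pics/w25.png

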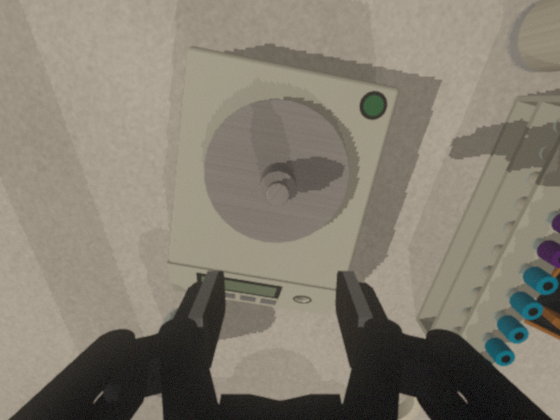

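Call:
{"fn": "step_arm", "kwargs": {"rows": [[[0,0,0],[-2,30,10],0.4],[[0,0,0],[-2.5,55,20],0.4],[[0,0,0],[-2.5,65,22],0.4],[[0,0,0],[-2.5,65,22],0.4],[[0,0,0],[-2.5,65,22],0.4]]}}

```text
time: 23.05
eef_pos: [0.6203, 0.2319, 0.1447]
tcp_rot: [0.558, -0.436, 0.435, -0.556]
contact_force: [0.3, 0.1, 0.3]
opening: 0.602
```

Run:
```python
from h import *
s=ctrl.get_state(); print(s['time'],s['eef_pos'],s['contact_force'])
snap('wrist','w26')
R=toolR(np.arctan2(.242,.97),0)
go([.620,.232,.0798],R)
```

```text
23.05 [0.62033703 0.23188344 0.14466828] [0.28419793 0.08981091 0.34736473]
turn [-0. -0.  0.] shift [ 0.  66.4 -1.2] | 0.0 66.5
```

View pics/w26.png

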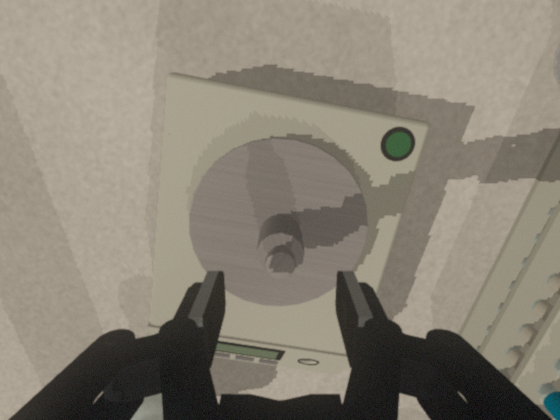

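Call:
{"fn": "step_arm", "kwargs": {"newtons": 50, "rows": [[[0,0,0],[0,30,0],0.4],[[0,0,0],[0,52,0],0.4],[[0,0,0],[0,63,0],0.4],[[0,0,0],[0,63,0],0.4],[[0,0,0],[0,63,0],0.6],[[0,0,0],[0,63,0],1],[[0,0,0],[0,63,0],1],[[0,0,0],[0,63,0],1],[[0,0,0],[0,63,0],1],[[0,0,0],[0,63,0],1]]}}

```text
time: 23.93
eef_pos: [0.6224, 0.2333, 0.0849]
tcp_rot: [-0.556, 0.434, -0.436, 0.558]
contact_force: [-0.5, -0.9, 6.0]
opening: 0.306
```

Run:
```python
from h import *
s=ctrl.get_state(); print(s['time'],s['eef_pos'],s['contact_force'],s['opening'])
snap('wrist','w27')
```

```text
23.9333 [0.62240553 0.23334601 0.08491586] [-0.5484201  -0.89694802  6.00599534] 0.3064176808910425
```

View pics/w27.png

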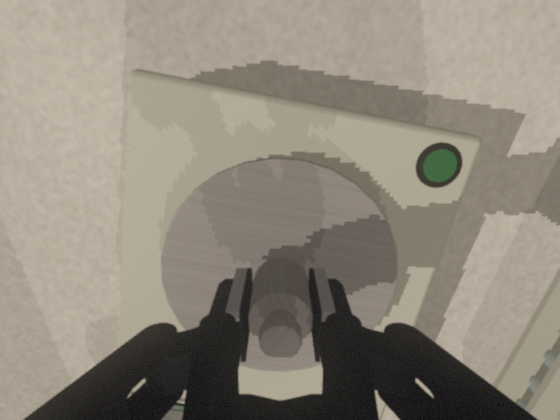

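Call:
{"fn": "step_arm", "kwargs": {"rows": [[[0,0,0],[0,-10,0],1],[[0,0,0],[0,-35,0],1],[[0,0,0],[0,-70,0],1],[[0,0,0],[0,-95,0],1],[[0,0,0],[37,-98,-18],1],[[0,0,0],[74,-98,-36],1],[[0,0,0],[111,-98,-54],1],[[0,0,0],[148,-98,-72],1],[[0,0,0],[185,-98,-90],1],[[0,0,0],[222,-98,-108],1]]}}

```text
time: 24.82
eef_pos: [0.5685, -0.01, 0.18]
tcp_rot: [0.558, -0.435, 0.435, -0.557]
contact_force: [1.2, -0.2, -0.9]
opening: 0.309
```

Run:
```python
from h import *
s=ctrl.get_state(); print(s['time'],s['eef_pos'],s['contact_force'],s['opening'])
R=toolR(np.arctan2(.242,.97),0)
go([.5175,-.258,.178],R)
```

```text
24.8167 [ 0.5684816  -0.00999508  0.17995618] [ 1.20527344 -0.24405333 -0.9370182 ] 0.3085446929678099
turn [ 0.1  0.1 -0. ] shift [ 228.2    2.  -109.8] | 0.1 253.2
```

Call:
{"fn": "step_arm", "kwargs": {"rows": [[[0,0,0],[37,0,-18],1],[[0,0,0],[74,0,-36],1],[[0,0,0],[111,0,-54],1],[[0,0,0],[148,0,-71],1],[[0,0,0],[185,0,-89],1],[[0,0,0],[210,0,-101],1],[[0,0,0],[222,0,-107],1],[[0,0,0],[222,0,-107],1],[[0,0,0],[222,0,-107],1],[[0,0,0],[222,0,-107],1]]}}

```text
time: 25.65
eef_pos: [0.5199, -0.2485, 0.1799]
tcp_rot: [-0.557, 0.435, -0.434, 0.558]
contact_force: [-0.3, -0.1, -2.4]
opening: 0.309
```

Run:
```python
from h import *
s=ctrl.get_state(); print(s['time'],s['eef_pos'],s['contact_force'],s['opening'])
R=toolR(np.arctan2(.242,.97),0)
go([.5175,-.258,.05],R)
snap('wrist','w28')
```

```text
25.65 [ 0.51992165 -0.24846528  0.17988637] [-0.27659932 -0.07998238 -2.37286055] 0.30876036610102997
turn [ 0.   0.1 -0.1] shift [  8.8 129.9  -4.6] | 0.1 130.3
```

View pics/w28.png

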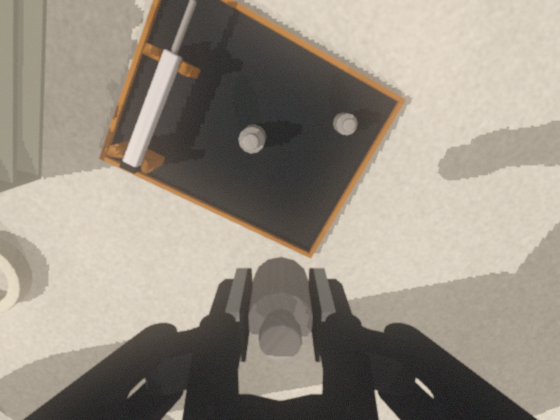

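Call:
{"fn": "step_arm", "kwargs": {"rows": [[[0,0,0],[3,35,-2],1],[[0,0,0],[6,70,-3],1],[[0,0,0],[6,105,-3],1],[[0,0,0],[6,135,-3],1],[[0,0,0],[6,148,-3],1],[[0,0,0],[6,154,-3],1],[[0,0,0],[6,157,-3],1],[[0,0,0],[6,157,-3],1],[[0,0,0],[6,157,-3],1]]}}

```text
time: 26.45
eef_pos: [0.5201, -0.2572, 0.0255]
tcp_rot: [0.558, -0.434, 0.436, -0.557]
contact_force: [0.5, 0.2, -3.4]
opening: 0.311
```

Run:
```python
from h import *
for i in range(3):
    s=ctrl.get_state(); print(s['time'],s['eef_pos'],s['contact_force'],s['opening'])
    snap('wrist','w29')
```

```text
26.45 [ 0.52006935 -0.25722661  0.02548918] [ 0.49207818  0.2360113  -3.37676816] 0.3110291966022085
26.5 [ 0.52004972 -0.257361    0.02560582] [ 0.50358346  0.02247992 -2.05074722] 0.30757315662215523
26.55 [ 0.51989572 -0.25736656  0.02551373] [ 0.0274262  -0.38771514 -1.91147974] 0.3088624726101521
```

View pics/w29.png

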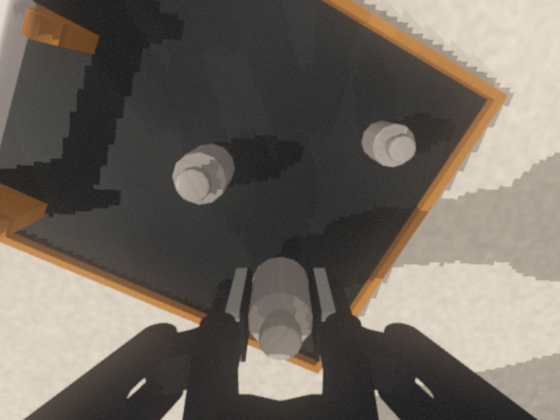

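Call:
{"fn": "step_arm", "kwargs": {"rows": [[[0,0,0],[0,4,0],1],[[0,0,0],[0,7,0],1],[[0,0,0],[0,8,0],1],[[0,0,0],[0,8,0],1],[[0,0,0],[0,8,0],1]]}}

```text
time: 27.02
eef_pos: [0.5186, -0.2567, 0.0159]
tcp_rot: [0.558, -0.435, 0.435, -0.557]
contact_force: [-1.5, 1.1, 3.5]
opening: 0.309
```

Call:
{"fn": "step_arm", "kwargs": {"rows": [[[0,0,0],[0,1,0],1],[[0,0,0],[0,1.5,0],1],[[0,0,0],[0,1.5,0],1],[[0,0,0],[0,1.5,0],1]]}}

```text
time: 27.35
eef_pos: [0.5186, -0.2567, 0.0158]
tcp_rot: [0.558, -0.435, 0.435, -0.557]
contact_force: [-5.4, 3.5, 12.4]
opening: 0.305
```

The weight is on the floor (12 N upward). Ease off, release, retreat.

Call:
{"fn": "step_arm", "kwargs": {"rows": [[[0,0,0],[0,-1.5,0],1],[[0,0,0],[0,-1.5,0],0.6],[[0,0,0],[0,-1.5,0],0.4],[[0,0,0],[0,-1.5,0],0.35],[[0,0,0],[0,-1.5,0],0.35],[[0,0,0],[0,-25,0],0.35],[[0,0,0],[0,-60,0],0.35],[[0,0,0],[0,-100,0],0.35],[[0,0,0],[0,-140,0],0.35],[[0,0,0],[0,-175,0],0.35]]}}

```text
time: 28.18
eef_pos: [0.5187, -0.2565, 0.1912]
tcp_rot: [0.557, -0.435, 0.436, -0.557]
contact_force: [1.2, -0.9, -0.4]
opening: 0.655
```

Call:
{"fn": "step_arm", "kwargs": {"rows": [[[0,0,0],[0,0,-40],0.35],[[0,0,0],[0,0,-80],0.35],[[0,0,0],[0,0,-80],0.35],[[0,0,0],[0,0,-80],0.35],[[0,0,0],[0,0,-80],0.35]]}}

```text
time: 28.6
eef_pos: [0.441, -0.276, 0.1889]
tcp_rot: [-0.557, 0.435, -0.436, 0.557]
contact_force: [-0.3, -0.4, 0.6]
opening: 0.649
```

Run:
```python
from h import *
s=ctrl.get_state(); print(s['time'],s['eef_pos'],s['contact_force'],s['opening'])
snap('wrist','w30');snap('side','side15');snap('scene','scene15')
g=cv2.imread('pics/side15.png'); cv2.imwrite('pics/c32.png',cv2.resize(g[255:375,225:345],None,fx=5,fy=5,interpolation=2))
g=cv2.imread('pics/scene15.png'); cv2.imwrite('pics/c33.png',cv2.resize(g[180:295,130:290],None,fx=5,fy=5,interpolation=2))
```

```text
28.6 [ 0.44101664 -0.27603872  0.18885005] [-0.29723614 -0.42733724  0.59458166] 0.6489987988338172
```

View pics/w30.png

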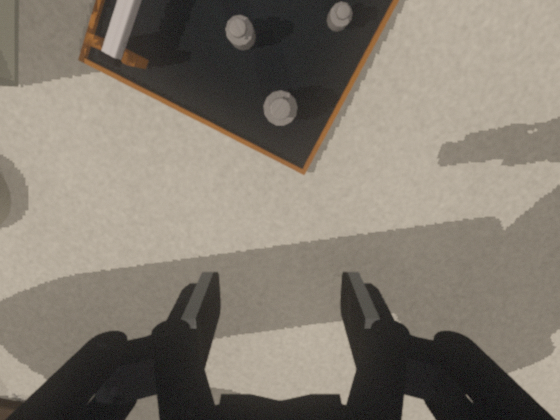

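View pics/c32.png

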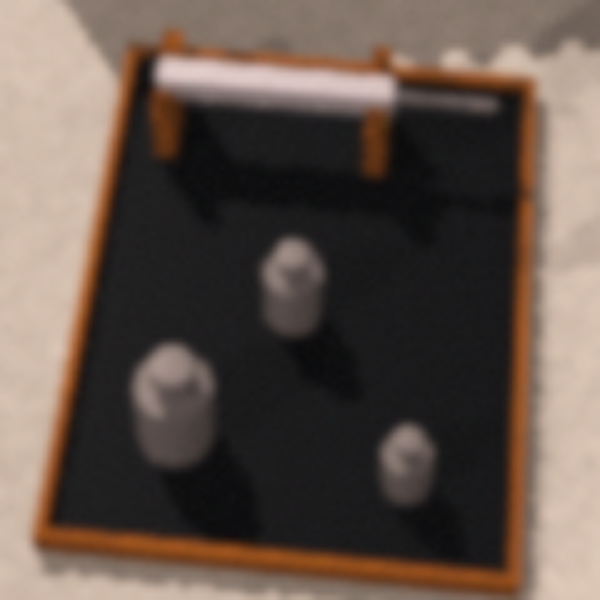

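View pics/c33.png

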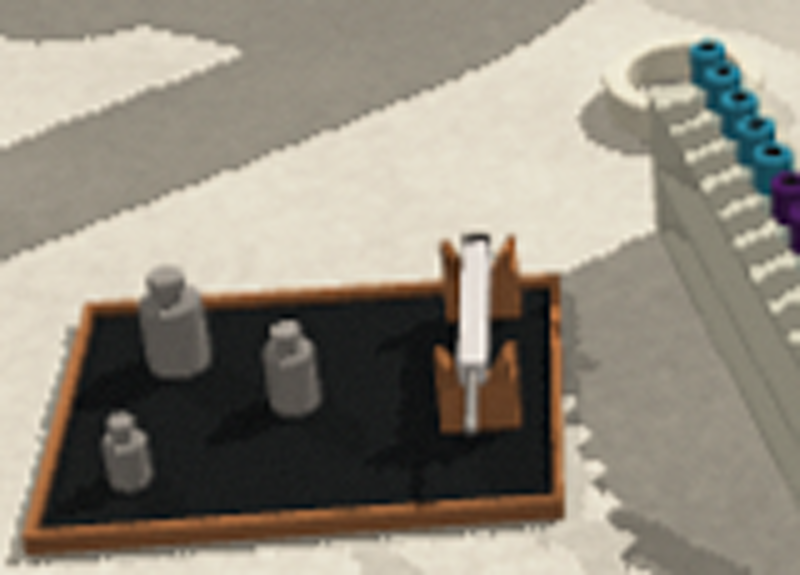

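View pics/side15.png

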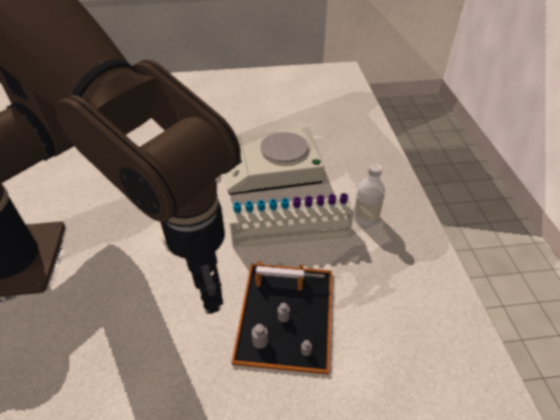

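The weight stands upright in the tray, about 2–3 mm from its old place. The stylus is in both rests and the gripper is clear. I'll compare the untouched objects with the first images, then hand in.

Run:
```python
from h import *
for n,lo,hi,x0,x1,y0,y1 in [('bottle',.05,.16,.7,.9,-.1,.1),('tubes',.095,.115,.3,.66,-.1,.1),('jar',.07,.1,.3,.47,.2,.35),('tape',.015,.03,.35,.465,-.07,.05),('w100',.025,.06,.54,.59,-.235,-.19),('w50',.02,.05,.57,.615,-.31,-.265)]:
    r=[]
    for f in ('scene0','scene15'):
        P=cloud(f); Q=P[(P[:,2]>lo)&(P[:,2]<hi)&(P[:,0]>x0)&(P[:,0]<x1)&(P[:,1]>y0)&(P[:,1]<y1)]; r.append(Q[:,:2].mean(0).round(4))
    print(n,r)
ctrl.sign_off()
```

```text
bottle [array([0.7777, 0.0151]), array([0.7777, 0.0151])]
tubes [array([ 0.5757, -0.0014]), array([ 0.5755, -0.0013])]
jar [array([0.4069, 0.2861]), array([0.4067, 0.2862])]
tape [array([ 0.3723, -0.0107]), array([ 0.373 , -0.0109])]
w100 [array([ 0.5655, -0.2133]), array([ 0.5655, -0.2131])]
w50 [array([ 0.5956, -0.2872]), array([ 0.5956, -0.2874])]
the job is handed in; nothing more can be done
```

The job is done and handed in at about 28.6 s of the 72 s allowed; the hand-in reports no verdict, so the outcome below rests on my own checks.

- **Weight on the pan:** I stood the 200 g weight within a few mm of the pan's middle and released it. It was still standing there in the side picture during the press.
- **Button:** I pressed the stylus tip straight in and held it for over 1.5 s. The force along the hole was 10–12 N, with the tip about 12.4 mm below the panel surface. The button's travel cannot be read, so "right down" is inferred from that force and depth.
- **Put back:** The stylus lies in both forked rests, 1–2 mm from its original place. The 200 g weight stands upright on the tray floor, 2–3 mm from where it started, and the gripper is clear of everything.
- **Other objects:** Scene-camera depth before and after shows the bottle, rack, jar, tape roll and both smaller weights unmoved, to within 1 mm.

**Disagreements:** Position readings were off by 1–3 mm just after moves. Just before the press, the camera pairs disagreed by several mm on the tip's place along the panel's slope. I corrected by 1.3 mm, and the tip entered the hole without touching the rim.

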